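# Clamp the drive roller and offer the ball dish to the loading chute

### The job

Fasten the loading jig's clamp: push its black wing knob right down against the spring and turn it clockwise to its stop, so that it stays down when you let go of it. Then pick up the white ball dish by its upright black grip and turn it a quarter turn so that its pouring lip lines up with the orange chute, keeping the dish level and the steel ball in its middle the whole time. Finish still holding the dish there, level and steady with the ball in the middle and the tip of the lip centred over the chute, just inside its mouth and close above it but not touching the jig, ready to tip, and leave the other things on the bench where they are.

Things in the scene. Friction and masses are not known exactly. Their poses are not given: they have to be found in the camera images.
- jig: Ball-loading jig, fixed: aluminium base 180 x 110 x 12 mm. Origin on the bench under the black roller's axis (48 mm across, top 52 mm high); x = the way the ball runs. Along x: orange chute -92 to -12 mm (28 mm wide, mouth at -92, walls there 94 mm high, sloping down to the roller); past the roller a steel strap 28 to 110 mm, top 30 mm high, with the wing knob at x 66 mm. The rest is under 53 mm.
- chute_mouth (a point): Point in the jig at the chute's upper, open end: on the chute's centre line, level with the tops of its side walls, 12 mm inside the mouth edge (x = -80 mm, 91 mm above the bench). Same axes as the jig.
- knob_grip (a point): In the black wing of the captive screw-knob: a bar 46 mm long, 13 wide, 26 high; the point is on the vertical screw axis, 18 mm above its lower edge, 8 mm below its top, 72 mm above the bench before pushing. The point's x axis runs along the wing; at knob angle 0 it is the jig's x axis. A collar 21 mm across starts 24 mm below the point.
- clamp_screw (a joint): Captive screw pushed down, m: 0 up on its spring, 0.0085 fully down (3 N at the start, 7 N at the bottom). Its cross pin enters a slot only with clamp_knob at 0 to 0.15. From 0.0073 down the pin is under the slot's lips and the knob turns freely (stiff when only half down); once turned it stays down, at about 0.007, when let go. Not turned, it springs back up.
- clamp_knob (a joint): Angle of the wing knob, rad, growing clockwise seen from above: 0 wing along the jig's x axis (pin in line with the slot), 1.45 at its stop. Light friction (0.03 N m). It starts at 0 to 0.1.
- dish: White ball dish, 100 mm across, rim 20 mm high, 100 to 160 g, loose. Origin under its middle; x points to the pouring lip. Inside a shallow bowl 92 mm across: lowest 5 mm above the underside, 1 mm higher at 16 mm from the middle, 4 at 32, 9.5 at 46, so the ball rolls if it is tilted or jerked. A spout 24 mm wide opens the rim at +x, reaching 66 mm out; upright black grip at x -82 mm.
- dish_lip (a point): Tip of the dish's spout, centre of its upper surface (dish x = 66 mm, 14.5 mm above the underside; the spout is 3 mm thick with side cheeks 5.5 mm high). Same axes as the dish.
- dish_grip (a point): In the upright black grip, a flat plate 10 mm thick along the dish's x axis, 32 mm wide along its y, top 62 mm above the dish's underside. The point is 82 mm from the dish's middle, 45 mm above the underside, 17 mm below the grip's top. 27 mm are free between grip and rim. Same axes as the dish.
- ball_center (a point): Centre of the loose bright steel ball, 16 mm across, 17 g, that lies in the middle of the dish.
- dome_nut: Bystander: steel dome nut, 29 mm across, 24 mm high. Origin at its foot.
- spare_roller: Bystander: spare black ribbed roller standing on end, 44 mm across, 54 mm high. Origin at its foot.
- screwdriver: Bystander: red-handled screwdriver lying flat along its x axis, about 0.2 m long and 26 mm high.
- reel_flange: Bystander: clear plastic reel disc 124 mm across with a black hub, 19 mm high, lying flat.
- oil_bottle: Bystander: white oil bottle with red cap, 38 mm across, 110 mm high, standing.
- type_holder: Bystander: brass type holder, 28 x 56 x 20 mm, lying flat.

How it is judged:
On the way, in this order (a step that is already met when the one before it is completed fails the run):
1. the clamp knob is pushed down, turned at least 63 degrees clockwise, and stays down with nothing touching it (value of joint clamp_screw above 0.0055 m and value of joint clamp_knob above 1.1 rad and contact force between jig and the arm below 0.2 N and contact force between jig and the fingers below 0.2 N), for 0.2 s.
2. the dish is lifted clear of the bench by the gripper, ball in the middle (height (world z) of dish above 0.03 m and contact force between dish and the fingers above 1 N and horizontal distance between ball_center and dish below 0.02 m), for 0.2 s.
At the end, for the whole second after the job is handed in: Knob still down (over 5.5 mm), turned (over 63 degrees). Dish held, clear of the jig; lip tip within 9 mm of the chute's centre line, 14 mm before to 25 past the chute-mouth point, 4 to 35 mm above it; within 10 degrees of the chute's direction, 4 of level; still; ball within 12 mm of the middle (value of joint clamp_screw above 0.0055 m and value of joint clamp_knob above 1.1 rad and contact force between dish and the fingers above 1 N and contact force between dish and jig below 0.2 N and height (world z) of dish above 0.07 m and x of dish_lip in the frame of chute_mouth between -0.014 and 0.025 m and y of dish_lip in the frame of chute_mouth between -0.009 and 0.009 m and z of dish_lip in the frame of chute_mouth between 0.004 and 0.035 m and angle between the x axis of dish and the x axis of jig, either way round below 0.17 rad and x of dish in the frame of chute_mouth below -0.04 m and angle between dish's own z axis and vertical below 0.07 rad and horizontal distance between ball_center and dish below 0.012 m and z of ball_center in the frame of dish below 0.02 m and linear speed of dish below 0.02 m/s and linear speed of ball below 0.06 m/s); the arm keeps its last pose, push and grip.
It fails at once if the ball rolls more than 22 mm from the dish's middle or out of it (horizontal distance between ball_center and dish above 0.022 m).
It fails at once if the dish is tilted more than 10 degrees (angle between dish's own z axis and vertical above 0.175 rad).
It fails at once if a bystander is shifted more than 20 mm (distance of any of dome_nut, spare_roller, screwdriver, reel_flange, oil_bottle, type_holder from where it was at the start of the episode above 0.02 m).
It also fails if it takes over 64 s, if anything falls off the work surface, if the arm or the gripper's body presses on something with over 40 N, if the wrist force passes 120 N, or if a joint passes its speed limit or range.

### The arm

A 6-joint arm with a two-finger parallel gripper is mounted at the origin on the work surface. World frame = base frame: x ahead of the robot, y to its left, z up, the work surface at z = 0. Lengths are in m, angles in rad, forces in N, time in s.
With the tool pointing down it reaches from about 0.4 to 0.825 m from the base axis. Payload 7 kg.
Tool frame: the origin (TCP) lies midway between the tips of the shut fingers; the grasp point (between the pads) lies 19 mm behind it; z points along the fingers, y is the line along which they close (so a half turn about z gives the same grasp; the last joint's range is limited). The gripper opens to 85 mm and grips with 20 to 120 N. Pads are 22 mm wide; open, the fingers measure 114 mm over their backs; the gripper's body (76 mm by 85 mm) begins 54 mm behind the grasp point. The pads swing forward as they close: fully open they stand 13 mm farther back than shut.
Start: joints at [1.554, 0.359, 0.012, 0, -1.224, -0.288], TCP at [0.203, 0.644, 0.231] pointing down, gripper open.
Joint ranges: [-3.07, 3.07], [-1.43, 2.12], [-1.02, 1.25], [-3.03, 1.67], [-3.05, -0], [-3.03, 3.03]. Speed limits (rad/s): [2.39, 2.39, 3.01, 3.14, 3.14, 3.14].

### API

Orientations are given as a rotation vector (axis times angle).
In Python, from cell import env gives the robot as it stands. The module is installed in compiled form; this text tells all that it offers.
- The arm moves only by the tool jog_arm, never from a script. Its argument "deltas" is a list of rows, each an object of numbers: "grip": the opening, from -1 (shut) to 1 (fully open); "tx", "ty", "tz": the shift along the tool's x, y, z in parts of the range, where 1.0 means 100 cm; "wx", "wy", "wz": the turn, a rotation vector about the tool's x, y, z in a scale on which 1.0 is 360 degrees. In form: [{"grip": .., "tx": .., "ty": .., "tz": .., "wx": .., "wy": .., "wz": ..}, ...]. A call has 1 to 5 rows; each row is the pose to reach, as a shift and turn from the pose commanded when the call began, along the tool's axes at that moment; what a row does not reach only later rows make up. A row lasts 1/10 s, in which the tool goes at most 50 mm and 8.59 degrees, less where a joint would pass 70% of its speed; a pose out of reach is approached as far as the arm can. A shift or turn number past 1, either way, is cut back to 1. A call with a gripper value outside its range is refused whole. The fingers move at their own pace and stop on an object; "grip_force" is the grip in N (left out, the last holds). Time passes only in rows, so rows that repeat a pose let the fingers close. It gives the time, the measured TCP pose, the force, the opening and the grip force at its end, in the units of the state.
- env.sense(): the state, without advancing time (a new reading comes with each control period).
- env.grab_frame(name): name is "side" or "top"; returns (picture, depth): 400x640x3 uint8, red, green, blue; 400x640 float32, m along the optical axis (not along the pixel's ray), 0 where there is no reading.
- env.camera_info(name): a dict with "camera_matrix" (3x3 intrinsics, pixels), "dist" ([k1, k2, p1, p2, k3] as OpenCV has them; the pictures are not rectified), "extrinsics" (4x4, takes a point from camera to world coordinates). Camera axes: x right, y down, z forward; pixel columns grow to the right and rows downward; lengths in m; the calibration is good to about 2 mm. A picture is of the moment at which its call begins. camera_info takes no time and is no camera call.
- env.finish_job(): hands the job in; it is judged then, once.
The state is a dict: "time_s": time; "qpos": joint angles; "dq": joint speeds; "effort": joint torques, N m; "tool_pos": TCP position; "tool_rot": TCP orientation; "contact_force": force on the tool from outside, world axes, zero at the start; "ft_torque": the same for the moment, N m; "width": finger opening in m; "grip_force": force on a finger pad.
Only numpy, scipy, OpenCV 4.12 (cv2) and the standard library are available. Lean on these libraries where they do the work, as an engineer would, in place of code of your own. Each camera call takes 0.05 s, during which the arm holds its last target. There are 200 camera calls.

## Working session

There is one attempt and no reset: what is moved stays moved. The work goes in short steps, Python scripts to look and compute and a tool call to move; the robot and the scene stay as the last step left them, time stands still between calls to the robot, and variables do not carry over. Pictures are saved under pics/ and viewed, at most 10 in all, crops included, and the job is handed in when it is done.

Besides the shell and the picture viewer there is one more tool, called after "Emit:" as name(argument=value, ...) on one line, values as JSON. jog_arm: Moves the arm, as the interface text tells. Its arguments: {"type":"object","properties":{"deltas":{"type":"array","items":{"type":"object","properties":{"grip":{"type":"number"},"tx":{"type":"number"},"ty":{"type":"number"},"tz":{"type":"number"},"wx":{"type":"number"},"wy":{"type":"number"},"wz":{"type":"number"}}}},"grip_force":{"type":"number"}},"required":["deltas"]}

```bash
mkdir -p pics
cat > h.py <<'E'
import numpy as np, cv2
from cell import env
from scipy.spatial.transform import Rotation as R
def cam(n):
    c=env.camera_info(n); return np.array(c["camera_matrix"],float),np.array(c["dist"],float),np.array(c["extrinsics"],float)
def ray(n,uv):
    K,d,T=cam(n); p=cv2.undistortPoints(np.array(uv,float).reshape(-1,1,2),K,d).reshape(-1,2)
    v=np.c_[p,np.ones(len(p))]@T[:3,:3].T; return T[:3,3],v   # v scaled to unit depth
def plane(n,uv,z):
    o,v=ray(n,uv); return o+v*((z-o[2])/v[:,2])[:,None]
def cloud(n,D):
    v,u=np.mgrid[0:400,0:640]; o,r=ray(n,np.c_[u.ravel(),v.ravel()]); return (o+r*D.reshape(-1,1)).reshape(400,640,3)
def shot(n,tag):
    im,D=env.grab_frame(n); np.savez(f"{tag}_{n}.npz",im=im,D=D); cv2.imwrite(f"pics/{tag}_{n}.png",im[:,:,::-1]); return im,D
def tri(uv1,uv2):
    (o1,v1),(o2,v2)=ray("side",[uv1]),ray("top",[uv2]); v1,v2=v1[0],v2[0]
    s=np.linalg.lstsq(np.c_[v1,-v2],o2-o1,rcond=None)[0]; a,b=o1+s[0]*v1,o2+s[1]*v2
    return (a+b)/2,np.linalg.norm(a-b)
E
python3 - <<'E'
from h import *
np.set_printoptions(precision=4,suppress=True)
for n in("side","top"):
    im,D=shot(n,"a"); K,d,T=cam(n); print(n,K.tolist(),d,"\n",T)
print(env.sense())
E
```

```text
side [[435.19832823697976, 0.0, 306.6382782126897], [0.0, 435.19832823697976, 204.76600277029038], [0.0, 0.0, 1.0]] [-0.081  0.     0.     0.     0.   ] 
 [[ 0.9262 -0.1973  0.3212  0.2815]
 [-0.3769 -0.47    0.7982 -0.6728]
 [-0.0065 -0.8603 -0.5097  0.5564]
 [ 0.      0.      0.      1.    ]]
top [[407.3813879279814, 0.0, 317.6916440358853], [0.0, 407.3813879279814, 196.17623048654983], [0.0, 0.0, 1.0]] [-0.0324  0.      0.      0.      0.    ] 
 [[ 0.0231 -0.9932  0.1142  0.4446]
 [-0.9997 -0.0236 -0.0033  0.1004]
 [ 0.0059 -0.1141 -0.9935  1.1952]
 [ 0.      0.      0.      1.    ]]
{'time_s': 0.1, 'qpos': array([ 1.5541,  0.3593,  0.0112, -0.0003, -1.2241, -0.2881]), 'dq': array([ 0.0009, -0.0009, -0.    , -0.0002,  0.0031, -0.0013]), 'effort': array([ -0.0027, -58.4764,  29.411 ,   6.9544,  -0.0032,   0.    ]), 'tool_pos': array([0.2025, 0.6435, 0.2305]), 'tool_rot': array([ 3.1037, -0.4769, -0.0001]), 'contact_force': array([-0.0695,  0.1276,  0.0154]), 'ft_torque': array([ 0.0263, -0.0077,  0.0244]), 'grip_force': 0.0, 'width': 0.08513079978280988}
```

View pics/a_side.png

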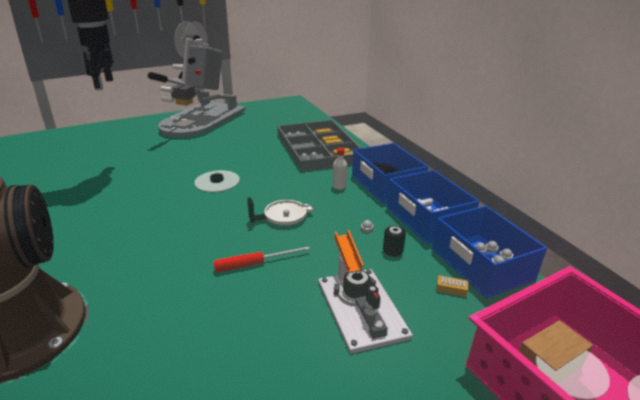

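View pics/a_top.png

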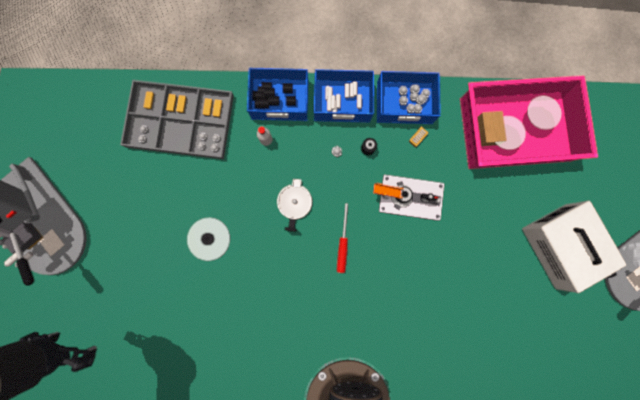

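The side view shows the jig at about (365,305), the chute at (348,250), the dish at (287,212) and its grip at (252,208). In the top view the dish is at (294,202), its grip at (291,226), the lip at (297,184), the chute at (388,191) and the knob at about (432,198). Next I'll make close crops and measure with masks.

```bash
cat > m.py <<'E'
from h import *
np.set_printoptions(precision=4,suppress=True)
import sys; tag=sys.argv[1]
C={}
for n in("side","top"):
    z=np.load(f"{tag}_{n}.npz"); im,D=z["im"],z["D"]; P=cloud(n,D); hsv=cv2.cvtColor(im,cv2.COLOR_RGB2HSV); C[n]=(im,D,P,hsv)
    h,s,v=cv2.split(hsv); X,Y,Z=P[...,0],P[...,1],P[...,2]
    ok=(D>0)&(X>.25)&(X<.7)&(Y<.3)&(Y>-.32)
    print("==",n,"bench z",np.median(Z[ok&(h>70)&(h<90)&(s>100)]))
    def rep(name,m):
        m=m&ok; vv,uu=np.nonzero(m); p=P[m]
        if len(p)<4: print(name,len(p)); return
        c=np.median(p,0); w,V=np.linalg.eigh(np.cov(p[:,:2].T)); e=V[:,1]
        print(name,len(p),"uv",uu.mean().round(1),vv.mean().round(1),"box",uu.min(),uu.max(),vv.min(),vv.max(),"med",c,"mean",p.mean(0),"zmax",np.percentile(p[:,2],[50,90,98]),"dir",np.degrees(np.arctan2(e[1],e[0])),"std",np.sqrt(w))
    jig=(X>.36)&(X<.56)&(Y<-.03)&(Y>-.24)
    dish=(X>.33)&(X<.56)&(Y<.25)&(Y>.09)
    rep("orange",jig&(h<18)&(h>5)&(s>150)&(v>100))
    rep("wall tops",jig&(h<18)&(h>5)&(s>150)&(Z>.085))
    rep("knob>.06",jig&(v<90)&(Z>.058)&(Y<-.13))
    rep("alum",jig&(s<60)&(v>130)&(Z<.022))
    rep("dish",dish&(s<60)&(v>130)&(Z>.004))
    rep("grip",dish&(v<70)&(Z>.02))
    rep("griptop",dish&(v<70)&(Z>.055))
a=cv2.resize(C["side"][0][180:350,230:420],None,fx=4,fy=4,interpolation=cv2.INTER_CUBIC)
b=cv2.resize(C["top"][0][165:245,270:450],None,fx=4.4,fy=4.4,interpolation=cv2.INTER_CUBIC)
cv2.imwrite(f"pics/{tag}c_side.png",a[:600,:,::-1]); cv2.imwrite(f"pics/{tag}c_top.png",b[:,:,::-1])
E
python3 m.py a
```

```text
== side bench z -0.00036930269713753017
orange 0
wall tops 0
knob>.06 0
alum 1001 uv 341.7 311.4 box 318 365 277 339 med [ 0.5438 -0.1861  0.0114] mean [ 0.5437 -0.1794  0.0117] zmax [0.0114 0.0131 0.019 ] dir 86.91183518588966 std [0.0092 0.0423]
dish 309 uv 275.1 212.5 box 264 291 201 222 med [0.5422 0.1782 0.0124] mean [0.5411 0.1745 0.0129] zmax [0.0124 0.0203 0.021 ] dir 84.88597024007875 std [0.0123 0.026 ]
grip 92 uv 250.6 208.9 box 248 254 198 219 med [0.4794 0.1589 0.0451] mean [0.4795 0.1613 0.0443] zmax [0.0451 0.0614 0.0626] dir 92.6119906179203 std [0.0027 0.006 ]
griptop 29 uv 249.9 202.1 box 248 252 198 206 med [0.4804 0.1646 0.0606] mean [0.4802 0.1654 0.0599] zmax [0.0606 0.0624 0.0631] dir 88.22559422208819 std [0.0023 0.0072]
== top bench z -0.0006649922951645904
orange 0
wall tops 0
knob>.06 0
alum 543 uv 408.6 210.7 box 379 432 205 219 med [ 0.5447 -0.175   0.0112] mean [ 0.5443 -0.1701  0.0111] zmax [0.0112 0.0147 0.0187] dir 86.52261892991784 std [0.0092 0.0452]
dish 403 uv 293.8 209.6 box 277 310 203 218 med [0.5407 0.1651 0.0101] mean [0.5397 0.1652 0.0111] zmax [0.0101 0.0188 0.0222] dir 90.01889589646653 std [0.0125 0.0252]
grip 41 uv 290.6 229.1 box 285 296 224 231 med [0.4813 0.1686 0.0611] mean [0.4812 0.17   0.0563] zmax [0.0611 0.0634 0.064 ] dir 84.33650304889396 std [0.0046 0.0083]
griptop 35 uv 290.5 229.3 box 285 295 228 231 med [0.4813 0.1686 0.0614] mean [0.4807 0.1698 0.0609] zmax [0.0614 0.0635 0.064 ] dir 83.40520111277647 std [0.0026 0.0084]
```

View pics/ac_top.png

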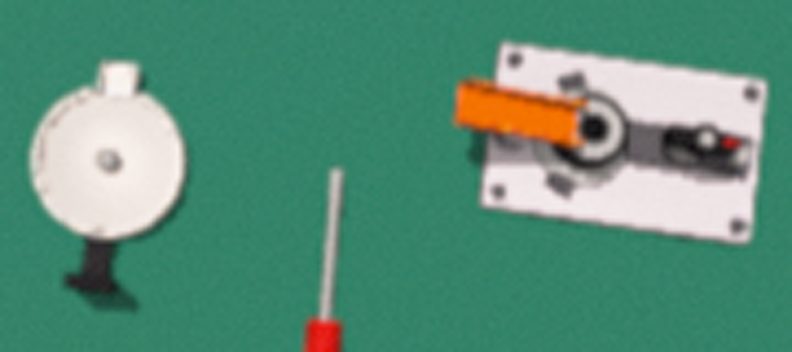

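View pics/ac_side.png

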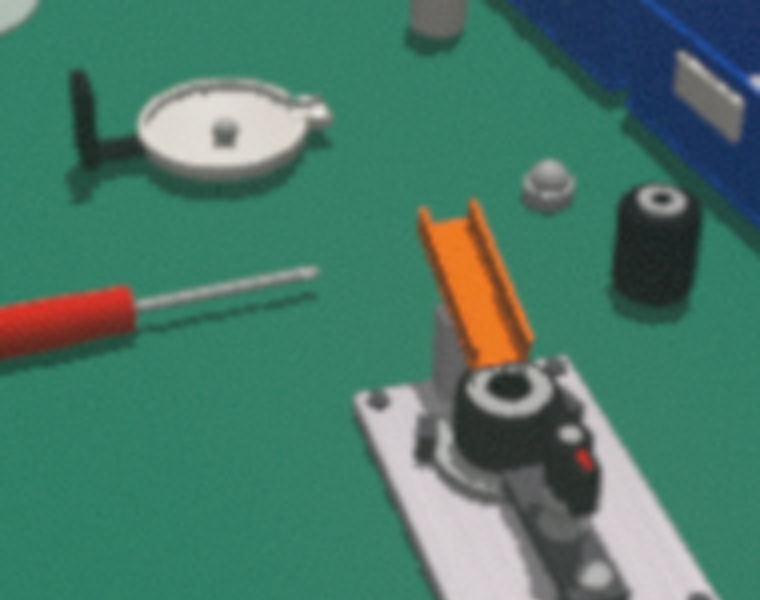

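The crops show the wing roughly along the jig axis, with a red mark at top (730,143), the chute mouth end at top-crop (458,103), and the ball in the middle of the dish. My window had cut off x > 0.56, so I'll widen it.

```bash
sed -i 's/(X<.7)/(X<.8)/; s/jig=.*/jig=(X>.46)\&(X<.68)\&(Y<-.04)\&(Y>-.30)/; s/dish=.*/dish=(X>.40)\&(X<.68)\&(Y<.25)\&(Y>.05)/' m.py
cat >> m.py <<'E'
print("=== fits")
for n in C:
    im,D,P,hsv=C[n]; h,s,v=cv2.split(hsv); X,Y,Z=P[...,0],P[...,1],P[...,2]
    big=lambda m: max(cv2.findContours(m.astype(np.uint8),0,cv2.CHAIN_APPROX_NONE)[0],key=cv2.contourArea)
    # base plate rectangle (hull of plate pixels in world at z=.012)
    m=(D>0)&(X>.46)&(X<.68)&(Y<-.04)&(Y>-.30)&(Z>.006)&(Z<.018)
    uv=np.argwhere(m)[:,::-1]; q=plane(n,uv,.012)[:,:2]; r=cv2.minAreaRect((q*1000).astype(np.float32)); print(n,"plate",r)
    m=(D>0)&(X>.46)&(X<.72)&(Y<.25)&(Y>.05)&(Z>.0165)&(Z<.026)&(s<60)
    q=P[m]; A=np.c_[2*q[:,:2],np.ones(len(q))]; 
    print(n,"rim",len(q),q.min(0),q.max(0))
    m=(D>0)&(X>.46)&(X<.68)&(Y<-.13)&(Y>-.26)&(Z>.060)
    q=P[m]; print(n,"wing",len(q),"hi",q.min(0),q.max(0),q.mean(0)); r=cv2.minAreaRect((q[q[:,2]>np.percentile(q[:,2],90)-.005][:,:2]*1000).astype(np.float32)); print(r)
    print("uv box",np.argwhere(m).min(0),np.argwhere(m).max(0))
    m=(D>0)&(X>.46)&(X<.68)&(Y<-.0)&(Y>-.26)&(h<18)&(s>150)&(Z>.03)
    q=P[m]; q2=q[q[:,1]>np.percentile(q[:,1],85)]; print("mouth",len(q2),q2.min(0),q2.max(0),q2.mean(0))
E
python3 m.py a
```

```text
== side bench z -0.00035694587812939993
orange 613 uv 348.9 252.2 box 335 362 231 271 med [ 0.5965 -0.1031  0.0711] mean [ 0.5946 -0.1018  0.071 ] zmax [0.0711 0.0831 0.0895] dir 81.33079704700545 std [0.0093 0.0231]
wall tops 44 uv 342.8 236.6 box 335 352 231 242 med [ 0.5852 -0.0738  0.088 ] mean [ 0.5949 -0.0747  0.0884] zmax [0.088  0.0917 0.0927] dir 169.4928478400328 std [0.0067 0.0127]
knob>.06 254 uv 371.1 294.5 box 364 379 280 308 med [ 0.574  -0.2205  0.0745] mean [ 0.5754 -0.2198  0.0723] zmax [0.0745 0.0796 0.0804] dir 82.29373678760068 std [0.004  0.0143]
alum 2432 uv 363.7 315.9 box 318 412 269 349 med [ 0.5586 -0.2119  0.0115] mean [ 0.5745 -0.2033  0.0115] zmax [0.0115 0.013  0.0184] dir 100.11949701960432 std [0.0373 0.0489]
dish 757 uv 286.1 210.4 box 264 312 200 222 med [0.5688 0.174  0.0124] mean [0.5687 0.1733 0.0129] zmax [0.0124 0.02   0.021 ] dir 163.6728446590622 std [0.025  0.0278]
grip 92 uv 250.6 208.9 box 248 254 198 219 med [0.4794 0.1589 0.0451] mean [0.4795 0.1613 0.0443] zmax [0.0451 0.0614 0.0626] dir 92.6119906179203 std [0.0027 0.006 ]
griptop 29 u
[... 1689 characters left out ...]
]
((579.7030639648438, -216.05734252929688), (45.993186950683594, 19.060945510864258), 71.90110778808594)
uv box [260 347] [307 380]
mouth 94 [ 0.5826 -0.0738  0.0725] [ 0.6106 -0.0572  0.0935] [ 0.5985 -0.0671  0.0807]
top plate ((580.3817749023438, -166.25726318359375), (222.22259521484375, 168.9231414794922), 66.33946990966797)
top rim 164 [0.4916 0.0514 0.0165] [0.7154 0.2143 0.0246]
top wing 120 hi [ 0.5701 -0.2373  0.0605] [ 0.6028 -0.131   0.0845] [ 0.5808 -0.2043  0.0757]
((580.8589477539062, -214.34786987304688), (45.93471908569336, 17.10772132873535), 89.81541442871094)
uv box [188 399] [200 438]
mouth 43 [ 0.5831 -0.07    0.0731] [ 0.6117 -0.0585  0.0932] [ 0.5982 -0.0637  0.0803]
```

```bash
cat > plan.py <<'E'
# python3 plan.py x y z psi_deg nrows [ease]  -> rows for jog calls (tool down), from the present pose
from h import *
import sys, json
x,y,z,psi,n=[float(a) for a in sys.argv[1:6]]; n=int(n); ease=len(sys.argv)>6
s=env.sense(); p=np.array(s["tool_pos"]); Rm=R.from_rotvec(s["tool_rot"])
X=Rm.as_matrix()[:,0]; a0=np.arctan2(X[1],X[0]); print("t",s["time_s"],"p",p.round(4),"psi",np.degrees(a0).round(2),"rot",Rm.as_rotvec().round(4),"w",s["width"],"F",np.round(s["contact_force"],1))
down=lambda a:R.from_euler("z",a)*R.from_euler("x",np.pi)
d=(np.radians(psi)-a0); tgt=np.array([x,y,z])
cp,cr=p.copy(),Rm
for c in range(0,n,5):
    rows=[]; bp,br=cp,cr
    for i in range(c,min(c+5,n)):
        f=(i+1)/n; f=f*f*f*(10-15*f+6*f*f) if ease else f
        t=br.inv().apply(p+f*(tgt-p)-bp)*100; w=np.degrees((br.inv()*down(a0+f*d)).as_rotvec())
        t,w=t.round(2),w.round(1); rows.append(dict(tx=t[0],ty=t[1],tz=t[2],wx=w[0],wy=w[1],wz=w[2]))
    cp=bp+br.apply(t/100); cr=br*R.from_rotvec(np.radians(w)); print(json.dumps([{k:round(float(v),2) for k,v in r.items()} for r in rows]))
E
python3 plan.py .5795 -.215 .16 -99 22
python3 - <<'E'
from h import *
np.set_printoptions(precision=4,suppress=True)
for n in("side","top"):
    z=np.load(f"a_{n}.npz"); im,D=z["im"],z["D"]; P=cloud(n,D); h,s,v=cv2.split(cv2.cvtColor(im,cv2.COLOR_RGB2HSV))
    X,Y,Z=np.moveaxis(P,2,0)
    m=(D>0)&(X>.48)&(X<.66)&(Y<.24)&(Y>.09)&(s<70)&(v>110)
    c=max(cv2.findContours(m.astype(np.uint8),0,1)[0],key=cv2.contourArea)[:,0]
    q=plane(n,c,.018)[:,:2]
    body=q[q[:,0]<.6]
    from scipy.optimize import least_squares
    f=least_squares(lambda a:np.hypot(*(body-a[:2]).T)-a[2],[.565,.167,.05],loss="soft_l1",f_scale=.002); print(n,"dish fit",f.x)
    far=q[np.hypot(*(q-f.x[:2]).T)>.056]; print("lip",len(far),far.mean(0),far.max(0), np.degrees(np.arctan2(*(far.mean(0)-f.x[:2])[::-1])))
    m2=(D>0)&(np.hypot(X-f.x[0],Y-f.x[1])<.03)&((v<120)|(Z>.013)); u=np.argwhere(m2)[:,::-1]; print("ball px",len(u),u.mean(0),plane(n,[u.mean(0)],.013))
print(tri([250,202],[290.5,229.3]), "grip top")
E
```

```text
t 0.1 p [0.2025 0.6435 0.2305] psi -17.47 rot [ 3.1037e+00 -4.7690e-01 -1.0000e-04] w 0.08513079978280988 F [-0.1  0.1  0. ]
[{"tx": 2.81, "ty": 3.21, "tz": 0.33, "wx": 0.1, "wy": -0.0, "wz": 3.7}, {"tx": 5.61, "ty": 6.41, "tz": 0.65, "wx": 0.1, "wy": -0.0, "wz": 7.4}, {"tx": 8.42, "ty": 9.62, "tz": 0.98, "wx": 0.1, "wy": -0.0, "wz": 11.1}, {"tx": 11.22, "ty": 12.83, "tz": 1.3, "wx": 0.1, "wy": -0.0, "wz": 14.8}, {"tx": 14.03, "ty": 16.04, "tz": 1.63, "wx": 0.1, "wy": -0.0, "wz": 18.5}]
[{"tx": 3.68, "ty": 2.15, "tz": 0.32, "wx": -0.0, "wy": -0.0, "wz": 3.7}, {"tx": 7.36, "ty": 4.3, "tz": 0.64, "wx": -0.0, "wy": -0.0, "wz": 7.4}, {"tx": 11.04, "ty": 6.45, "tz": 0.96, "wx": -0.0, "wy": -0.0, "wz": 11.1}, {"tx": 14.71, "ty": 8.6, "tz": 1.28, "wx": -0.0, "wy": -0.0, "wz": 14.9}, {"tx": 18.39, "ty": 10.75, "tz": 1.6, "wx": -0.0, "wy": -0.0, "wz": 18.6}]
[{"tx": 4.18, "ty": 0.87, "tz": 0.32, "wx": -0.0, "wy": -0.0, "wz": 3.7}, {"tx": 8.35, "ty": 1.73, "tz": 0.64, "wx": -0.0, "wy": -0.0, "wz": 7.4}, {"tx": 12.52, "ty": 2.6, "tz": 0.96, "wx": -0.0, "wy": -0.0, "wz": 11.1}, {"tx": 16.7, "ty"
[... 324 characters left out ...]
.0, "wy": -0.0, "wz": 11.1}, {"tx": 16.93, "ty": -2.01, "tz": 1.29, "wx": -0.0, "wy": 0.0, "wz": 14.8}, {"tx": 21.16, "ty": -2.51, "tz": 1.61, "wx": -0.0, "wy": 0.0, "wz": 18.5}]
[{"tx": 3.85, "ty": -1.82, "tz": 0.32, "wx": -0.0, "wy": 0.0, "wz": 3.7}, {"tx": 7.71, "ty": -3.64, "tz": 0.64, "wx": -0.0, "wy": 0.0, "wz": 7.4}]
side dish fit [0.5635 0.1654 0.0511]
lip 12 [0.6242 0.1559] [0.6287 0.1734] -8.958438624896338
ball px 35 [285.6857 211.8857] [[0.5652 0.1666 0.013 ]]
top dish fit [0.5636 0.1645 0.0509]
lip 15 [0.6258 0.1586] [0.6292 0.1726] -5.403852571636866
ball px 25 [294.12 201.36] [[0.5636 0.1648 0.013 ]]
(array([0.4811, 0.1701, 0.0574]), np.float64(0.0007188738732688919)) grip top
```

The manual's scale: shifts go in shares of 100 cm and turns go in shares of 360 degrees. Converting my numbers, 16 cm / 100 = 0.16, 14 cm / 100 = 0.14, 18.5 degrees / 360 = 0.0514.

Emit:
jog_arm(deltas=[{"grip":1,"tx":0.028,"ty":0.032,"tz":0.003,"wz":0.0103},{"grip":1,"tx":0.056,"ty":0.064,"tz":0.0065,"wz":0.0206},{"grip":1,"tx":0.084,"ty":0.096,"tz":0.01,"wz":0.0308},{"grip":1,"tx":0.112,"ty":0.128,"tz":0.013,"wz":0.0411},{"grip":1,"tx":0.14,"ty":0.16,"tz":0.016,"wx":0.0003,"wz":0.0514}])

```text
validation failed for argument at $.de...
```

Scaled: 18.4 cm / 100 = 0.184, 14.7 cm / 100 = 0.147, 18.5 degrees / 360 = 0.0514.

Emit:
jog_arm(deltas=[{"grip":0,"tx":0.037,"ty":0.022,"tz":0.003,"wz":0.0103},{"grip":0,"tx":0.074,"ty":0.043,"tz":0.0065,"wz":0.0206},{"grip":0,"tx":0.11,"ty":0.065,"tz":0.01,"wz":0.0308},{"grip":0,"tx":0.147,"ty":0.086,"tz":0.013,"wz":0.0411},{"grip":0,"tx":0.184,"ty":0.108,"tz":0.016,"wz":0.0514}])

```text
validation failed for argument at $.de...
```

Scaled: 20.9 cm / 100 = 0.209, 16.7 cm / 100 = 0.167, 18.5 degrees / 360 = 0.0514.

Emit:
jog_arm(deltas=[{"grip":0,"tx":0.042,"ty":0.009,"tz":0.003,"wz":0.0103},{"grip":0,"tx":0.084,"ty":0.017,"tz":0.0065,"wz":0.0206},{"grip":0,"tx":0.125,"ty":0.026,"tz":0.01,"wz":0.0308},{"grip":0,"tx":0.167,"ty":0.035,"tz":0.013,"wz":0.0411},{"grip":0,"tx":0.209,"ty":0.043,"tz":0.016,"wz":0.0514}])

```text
validation failed for argument at $.de...
```

Scaled: 21.2 cm / 100 = 0.212, 16.9 cm / 100 = 0.169, 18.5 degrees / 360 = 0.0514.

Emit:
jog_arm(deltas=[{"grip":0,"tx":0.042,"ty":-0.005,"tz":0.003,"wz":0.0103},{"grip":0,"tx":0.085,"ty":-0.01,"tz":0.0065,"wz":0.0206},{"grip":0,"tx":0.127,"ty":-0.015,"tz":0.01,"wz":0.0308},{"grip":0,"tx":0.169,"ty":-0.02,"tz":0.013,"wz":0.0411},{"grip":0,"tx":0.212,"ty":-0.025,"tz":0.016,"wz":0.0514}])

```text
validation failed for argument at $.de...
```

Scaled: 7.7 cm / 100 = 0.077, -3.6 cm / 100 = -0.036, 7.4 degrees / 360 = 0.0206.

Emit:
jog_arm(deltas=[{"grip":0,"tx":0.035,"ty":-0.018,"tz":0.003,"wz":0.0103},{"grip":0,"tx":0.077,"ty":-0.036,"tz":0.006,"wz":0.0206},{"grip":0,"tx":0.077,"ty":-0.036,"tz":0.006,"wz":0.0206},{"grip":0,"tx":0.077,"ty":-0.036,"tz":0.006,"wz":0.0206}])

```text
validation failed for argument at $.de...
```

```bash
python3 plan.py .5795 -.215 .053 -98.5 5 | cut -c1-700
python3 - <<'E'
from h import *
for n in("top","side"): shot(n,"b")
a=cv2.imread("pics/b_side.png")[220:360,290:460]; b=cv2.imread("pics/b_top.png")[150:240,360:470]
a=cv2.resize(a,None,fx=3,fy=3,interpolation=2);b=cv2.resize(b,None,fx=3,fy=3,interpolation=2); o=np.zeros((a.shape[0],a.shape[1]+b.shape[1],3),np.uint8);o[:,:a.shape[1]]=a;o[:b.shape[0],a.shape[1]:]=b;cv2.imwrite("pics/b_c.png",o[:600,:])
E
```

```text
t 0.1 p [0.2025 0.6435 0.2305] psi -17.47 rot [ 3.1037e+00 -4.7690e-01 -1.0000e-04] w 0.08513079978280988 F [-0.1  0.1  0. ]
[{"tx": 12.35, "ty": 14.11, "tz": 3.57, "wx": 0.1, "wy": -0.0, "wz": 16.2}, {"tx": 24.69, "ty": 28.22, "tz": 7.14, "wx": 0.1, "wy": -0.0, "wz": 32.4}, {"tx": 37.04, "ty": 42.32, "tz": 10.72, "wx": 0.1, "wy": -0.0, "wz": 48.6}, {"tx": 49.39, "ty": 56.43, "tz": 14.29, "wx": 0.1, "wy": -0.1, "wz": 64.8}, {"tx": 61.73, "ty": 70.54, "tz": 17.86, "wx": 0.1, "wy": -0.1, "wz": 81.0}]
```

View pics/b_c.png

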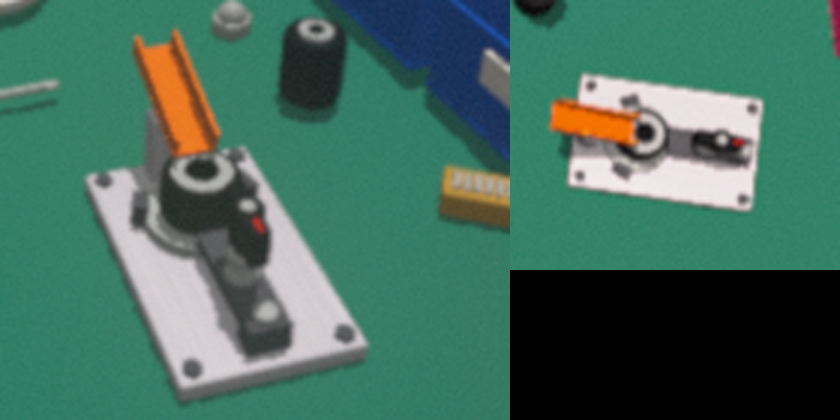

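The crop (knob at about (715,143), before any move) shows the wing along the jig. The moves were refused on their format, so I'll try one row with all the keys filled in.

Scaled: 16 cm / 100 = 0.16, 14 cm / 100 = 0.14, 18.5 degrees / 360 = 0.0514.

Emit:
jog_arm(deltas=[{"grip":1.0,"tx":0.028,"ty":0.032,"tz":0.003,"wx":0,"wy":0,"wz":0.0103},{"grip":1.0,"tx":0.056,"ty":0.064,"tz":0.0065,"wx":0,"wy":0,"wz":0.0206},{"grip":1.0,"tx":0.084,"ty":0.096,"tz":0.01,"wx":0,"wy":0,"wz":0.0308},{"grip":1.0,"tx":0.112,"ty":0.128,"tz":0.013,"wx":0,"wy":0,"wz":0.0411},{"grip":1.0,"tx":0.14,"ty":0.16,"tz":0.016,"wx":0.0003,"wy":0,"wz":0.0514}])

```text
time_s: 0.7
tool_pos: [0.2885, 0.4475, 0.2151]
tool_rot: [-2.985, 0.973, -0.0]
contact_force: [1.9, 0.1, 0.6]
width: 0.0854
grip_force: 0.0
```

Scaled: 18.4 cm / 100 = 0.184, 14.7 cm / 100 = 0.147, 18.5 degrees / 360 = 0.0514.

Emit:
jog_arm(deltas=[{"grip":0.0,"tx":0.037,"ty":0.022,"tz":0.003,"wx":0,"wy":0,"wz":0.0103},{"grip":0.0,"tx":0.074,"ty":0.043,"tz":0.0065,"wx":0,"wy":0,"wz":0.0206},{"grip":0.0,"tx":0.11,"ty":0.065,"tz":0.01,"wx":0,"wy":0,"wz":0.0308},{"grip":0.0,"tx":0.147,"ty":0.086,"tz":0.013,"wx":0,"wy":0,"wz":0.0411},{"grip":0.0,"tx":0.184,"ty":0.108,"tz":0.016,"wx":0,"wy":0,"wz":0.0514}])

```text
time_s: 1.2
tool_pos: [0.3739, 0.2522, 0.1991]
tool_rot: [-2.79, 1.44, -0.0]
contact_force: [1.1, 0.1, -1.2]
width: 0.0427
grip_force: 0.0
```

Scaled: 20.9 cm / 100 = 0.209, 16.7 cm / 100 = 0.167, 18.5 degrees / 360 = 0.0514.

Emit:
jog_arm(deltas=[{"grip":0.0,"tx":0.042,"ty":0.009,"tz":0.003,"wx":0,"wy":0,"wz":0.0103},{"grip":0.0,"tx":0.084,"ty":0.017,"tz":0.0065,"wx":0,"wy":0,"wz":0.0206},{"grip":0.0,"tx":0.125,"ty":0.026,"tz":0.01,"wx":0,"wy":0,"wz":0.0308},{"grip":0.0,"tx":0.167,"ty":0.035,"tz":0.013,"wx":0,"wy":0,"wz":0.0411},{"grip":0.0,"tx":0.209,"ty":0.043,"tz":0.016,"wx":0,"wy":0,"wz":0.0514}])

```text
time_s: 1.7
tool_pos: [0.4604, 0.057, 0.183]
tool_rot: [-2.522, 1.869, 0.0]
contact_force: [1.2, 0.3, 0.5]
width: 0.0427
grip_force: 0.0
```

Scaled: 21.2 cm / 100 = 0.212, 16.9 cm / 100 = 0.169, 18.5 degrees / 360 = 0.0514.

Emit:
jog_arm(deltas=[{"grip":0.0,"tx":0.042,"ty":-0.005,"tz":0.003,"wx":0,"wy":0,"wz":0.0103},{"grip":0.0,"tx":0.085,"ty":-0.01,"tz":0.0065,"wx":0,"wy":0,"wz":0.0206},{"grip":0.0,"tx":0.127,"ty":-0.015,"tz":0.01,"wx":0,"wy":0,"wz":0.0308},{"grip":0.0,"tx":0.169,"ty":-0.02,"tz":0.013,"wx":0,"wy":0,"wz":0.0411},{"grip":0.0,"tx":0.212,"ty":-0.025,"tz":0.016,"wx":0,"wy":0,"wz":0.0514}])

```text
time_s: 2.2
tool_pos: [0.5466, -0.1384, 0.1665]
tool_rot: [-2.189, 2.251, 0.001]
contact_force: [1.5, 1.3, 0.0]
width: 0.0426
grip_force: 0.0
```

Scaled: 7.7 cm / 100 = 0.077, 3.8 cm / 100 = 0.038, 7.4 degrees / 360 = 0.0206.

Emit:
jog_arm(deltas=[{"grip":0.0,"tx":0.038,"ty":-0.018,"tz":0.003,"wx":0,"wy":0,"wz":0.0103},{"grip":0.0,"tx":0.077,"ty":-0.036,"tz":0.006,"wx":0,"wy":0,"wz":0.0206},{"grip":0.0,"tx":0.077,"ty":-0.036,"tz":0.006,"wx":0,"wy":0,"wz":0.0206}])

```text
time_s: 2.5
tool_pos: [0.5809, -0.2185, 0.1589]
tool_rot: [2.036, -2.392, -0.002]
contact_force: [-0.3, 0.2, -0.9]
width: 0.0428
grip_force: 0.0
```

```bash
python3 plan.py .5795 -.215 .053 -99 5
python3 - <<'E'
from h import *
np.set_printoptions(precision=4,suppress=True)
# wing angle/centre from top and side: dark + red/steel pixels above z=.066
for n in("top","side"):
    for t in("a","b"):
        z=np.load(f"{t}_{n}.npz"); im,D=z["im"],z["D"]; P=cloud(n,D); X,Y,Z=np.moveaxis(P,2,0); v=im.max(2)
        for zz in(.068,.074,.077):
            m=(D>0)&(abs(X-.5795)<.03)&(abs(Y+.215)<.03)&(Z>zz); q=P[m]; 
            if len(q)<5: continue
            w,V=np.linalg.eigh(np.cov(q[:,:2].T)); print(n,t,zz,len(q),q.mean(0),"dir",np.degrees(np.arctan2(V[1,1],V[0,1]))%180,q.min(0),q.max(0))
E
```

```text
t 2.5 p [ 0.5809 -0.2185  0.1589] psi -99.2 rot [ 2.0361e+00 -2.3923e+00 -2.1000e-03] w 0.0427765520722391 F [-0.3  0.2 -0.9]
[{"tx": -0.06, "ty": 0.04, "tz": 2.12, "wx": 0.1, "wy": 0.0, "wz": -0.0}, {"tx": -0.13, "ty": 0.07, "tz": 4.24, "wx": 0.1, "wy": 0.0, "wz": -0.1}, {"tx": -0.19, "ty": 0.11, "tz": 6.36, "wx": 0.1, "wy": 0.0, "wz": -0.1}, {"tx": -0.25, "ty": 0.15, "tz": 8.47, "wx": 0.1, "wy": 0.0, "wz": -0.2}, {"tx": -0.32, "ty": 0.19, "tz": 10.59, "wx": 0.1, "wy": 0.0, "wz": -0.2}]
top a 0.068 97 [ 0.5795 -0.2137  0.078 ] dir 81.4483365382885 [ 0.5701 -0.2373  0.0691] [ 0.5894 -0.1911  0.0845]
top a 0.074 87 [ 0.58   -0.2142  0.0787] dir 81.58176748433955 [ 0.5701 -0.2373  0.0744] [ 0.5894 -0.1914  0.0845]
top a 0.077 65 [ 0.5792 -0.2146  0.0797] dir 81.0657745339569 [ 0.5723 -0.2365  0.0771] [ 0.5894 -0.1914  0.0845]
top b 0.068 96 [ 0.5795 -0.2139  0.078 ] dir 81.46214468480399 [ 0.5703 -0.2372  0.0682] [ 0.5898 -0.1917  0.084 ]
top b 0.074 86 [ 0.58   -0.2142  0.0787] dir 82.29080566526994 [ 0.5723 -0.2372  0.0742] [ 0.5898 -0.1925  0.084 ]
top b 0.077 68 [ 0.5794 -0.2143  0.0795] dir 82.83797402655533 [ 0.5723 -0.237   0.077 ] [ 0.5894 -0.1941  0.084 ]
side a 0.068 245 [ 0.5776 -0.219   0.0771] dir 82.07344942978234 [ 0.5702 -0.2386  0.068 ] [ 0.5896 -0.1928  0.0816]
side a 0.074 196 [ 0.5785 -0.2175  0.0786] dir 81.2345732694625 [ 0.5702 -0.2384  0.074 ] [ 0.5896 -0.1928  0.0816]
side a 0.077 168 [ 0.5791 -0.2163  0.0791] dir 81.70697714914674 [ 0.5702 -0.2382  0.077 ] [ 0.5896 -0.1928  0.0816]
side b 0.068 246 [ 0.5776 -0.2191  0.0769] dir 82.15304580741078 [ 0.5695 -0.2388  0.0681] [ 0.5894 -0.1919  0.0815]
side b 0.074 196 [ 0.5786 -0.2176  0.0785] dir 81.28014895154988 [ 0.5695 -0.2384  0.0741] [ 0.5894 -0.1919  0.0815]
side b 0.077 167 [ 0.5791 -0.2162  0.079 ] dir 80.2945499460507 [ 0.57   -0.2384  0.077 ] [ 0.5894 -0.1919  0.0815]
```

Scaled: 10.6 cm / 100 = 0.106, 9.5 cm / 100 = 0.095, -0.9 degrees / 360 = -0.0025.

Emit:
jog_arm(deltas=[{"grip":0.0,"tx":-0.001,"ty":0.001,"tz":0.025,"wx":0.0003,"wy":0,"wz":-0.0014},{"grip":0.0,"tx":-0.003,"ty":0.002,"tz":0.05,"wx":0.0003,"wy":0,"wz":-0.0025},{"grip":0.0,"tx":-0.003,"ty":0.002,"tz":0.075,"wx":0.0003,"wy":0,"wz":-0.0025},{"grip":0.0,"tx":-0.003,"ty":0.002,"tz":0.095,"wx":0.0003,"wy":0,"wz":-0.0025},{"grip":0.0,"tx":-0.003,"ty":0.002,"tz":0.106,"wx":0.0003,"wy":0,"wz":-0.0025}], grip_force=30)

```text
time_s: 3.0
tool_pos: [0.5776, -0.2106, 0.0527]
tool_rot: [-2.061, 2.369, 0.002]
contact_force: [-0.3, 1.1, 0.1]
width: 0.0428
grip_force: 0.0
```

Emit:
jog_arm(deltas=[{"grip":-0.6,"tx":0,"ty":0,"tz":0,"wx":0,"wy":0,"wz":0},{"grip":-1.0,"tx":0,"ty":0,"tz":0,"wx":0,"wy":0,"wz":0},{"grip":-1.0,"tx":0,"ty":0,"tz":0,"wx":0,"wy":0,"wz":0},{"grip":-1.0,"tx":0,"ty":0,"tz":0,"wx":0,"wy":0,"wz":0}], grip_force=30)

```text
time_s: 3.4
tool_pos: [0.5797, -0.211, 0.0554]
tool_rot: [-2.059, 2.367, -0.004]
contact_force: [2.4, -0.7, -3.3]
width: 0.0123
grip_force: 34.5
```

Scaled: 0.4 cm / 100 = 0.004, 0.2 cm / 100 = 0.002.

Emit:
jog_arm(deltas=[{"grip":-0.3,"tx":0,"ty":0,"tz":0,"wx":0,"wy":0,"wz":0},{"grip":-0.3,"tx":0.002,"ty":0,"tz":0,"wx":0,"wy":0,"wz":0},{"grip":-0.3,"tx":0.004,"ty":0,"tz":0,"wx":0,"wy":0,"wz":0},{"grip":-0.3,"tx":0.004,"ty":0,"tz":0,"wx":0,"wy":0,"wz":0},{"grip":-0.3,"tx":0.004,"ty":0,"tz":0,"wx":0,"wy":0,"wz":0}], grip_force=30)

```text
time_s: 3.9
tool_pos: [0.5781, -0.2152, 0.0546]
tool_rot: [-2.06, 2.369, -0.001]
contact_force: [-0.0, -0.0, 0.5]
width: 0.0301
grip_force: 0.0
```

Emit:
jog_arm(deltas=[{"grip":-1.0,"tx":0,"ty":0,"tz":0,"wx":0,"wy":0,"wz":0},{"grip":-1.0,"tx":0,"ty":0,"tz":0,"wx":0,"wy":0,"wz":0},{"grip":-1.0,"tx":0,"ty":0,"tz":0,"wx":0,"wy":0,"wz":0},{"grip":-1.0,"tx":0,"ty":0,"tz":0,"wx":0,"wy":0,"wz":0},{"grip":-1.0,"tx":0,"ty":0,"tz":0,"wx":0,"wy":0,"wz":0}], grip_force=30)

```text
time_s: 4.4
tool_pos: [0.5791, -0.2151, 0.0548]
tool_rot: [-2.06, 2.367, -0.003]
contact_force: [4.8, -1.7, -2.5]
width: 0.0122
grip_force: 35.3
```

Run:
```python
from h import *
np.set_printoptions(precision=4,suppress=True); print(env.sense())
for n in("top","side"): shot(n,"c")
a=cv2.imread("pics/c_side.png")[220:360,290:430]; b=cv2.imread("pics/c_top.png")[150:240,360:470]
a=cv2.resize(a,(420,420),interpolation=2);b=cv2.resize(b,(330,270),interpolation=2); o=np.zeros((420,750,3),np.uint8);o[:,:420]=a;o[:270,420:]=b;cv2.imwrite("pics/c_c.png",o)
```

```text
{'time_s': 4.4, 'qpos': array([-0.0407,  0.4266, -0.3299, -0.0016, -0.8103, -0.0969]), 'dq': array([-0.0003, -0.0002, -0.0002,  0.0005,  0.0004, -0.0005]), 'effort': array([  0.2183, -57.2134,  19.9737,   4.4494,  -1.7187,   0.024 ]), 'tool_pos': array([ 0.5791, -0.2151,  0.0548]), 'tool_rot': array([-2.0597,  2.3673, -0.0031]), 'contact_force': array([ 4.7753, -1.7221, -2.5213]), 'ft_torque': array([-0.766 , -1.6908, -0.041 ]), 'grip_force': 35.2529776096344, 'width': 0.012233588326047337}
```

View pics/c_c.png

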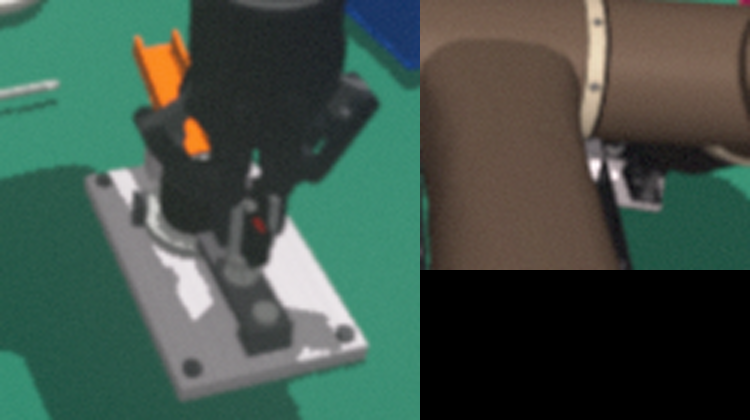

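The wing is gripped near its centre, with the red mark visible between the fingers at about (258,225). Next I push down.

Scaled: 1 cm / 100 = 0.01, 0.9 cm / 100 = 0.009.

Emit:
jog_arm(deltas=[{"grip":-1.0,"tx":0,"ty":0,"tz":0.003,"wx":0,"wy":0,"wz":0},{"grip":-1.0,"tx":0,"ty":0,"tz":0.006,"wx":0,"wy":0,"wz":0},{"grip":-1.0,"tx":0,"ty":0,"tz":0.009,"wx":0,"wy":0,"wz":0},{"grip":-1.0,"tx":0,"ty":0,"tz":0.01,"wx":0,"wy":0,"wz":0},{"grip":-1.0,"tx":0,"ty":0,"tz":0.01,"wx":0,"wy":0,"wz":0}], grip_force=50)

```text
time_s: 5.0
tool_pos: [0.5791, -0.2152, 0.0461]
tool_rot: [-2.06, 2.367, -0.004]
contact_force: [1.7, 0.7, 14.1]
width: 0.012
grip_force: 56.1
```

Scaled: 30 degrees / 360 = 0.0833.

Emit:
jog_arm(deltas=[{"grip":-1.0,"tx":0,"ty":0,"tz":0,"wx":0,"wy":0,"wz":0.0139},{"grip":-1.0,"tx":0,"ty":0,"tz":0,"wx":0,"wy":0,"wz":0.0306},{"grip":-1.0,"tx":0,"ty":0,"tz":0,"wx":0,"wy":0,"wz":0.05},{"grip":-1.0,"tx":0,"ty":0,"tz":0,"wx":0,"wy":0,"wz":0.0694},{"grip":-1.0,"tx":0,"ty":0,"tz":0,"wx":0,"wy":0,"wz":0.0833}])

```text
time_s: 5.5
tool_pos: [0.5787, -0.215, 0.0461]
tool_rot: [-1.371, 2.822, -0.001]
contact_force: [-0.8, 2.0, 14.8]
width: 0.0121
grip_force: 56.3
```

Scaled: 30 degrees / 360 = 0.0833.

Emit:
jog_arm(deltas=[{"grip":-1.0,"tx":0,"ty":0,"tz":0,"wx":0,"wy":0,"wz":0.0167},{"grip":-1.0,"tx":0,"ty":0,"tz":0,"wx":0,"wy":0,"wz":0.0333},{"grip":-1.0,"tx":0,"ty":0,"tz":0,"wx":0,"wy":0,"wz":0.05},{"grip":-1.0,"tx":0,"ty":0,"tz":0,"wx":0,"wy":0,"wz":0.0667},{"grip":-1.0,"tx":0,"ty":0,"tz":0,"wx":0,"wy":0,"wz":0.0833}])

```text
time_s: 6.0
tool_pos: [0.5785, -0.2146, 0.0461]
tool_rot: [-0.594, 3.081, 0.001]
contact_force: [-1.4, 4.9, 15.9]
width: 0.012
grip_force: 56.5
```

```bash
python3 plan.py .5791 -.2152 .045 -181.5 1 | head -1; python3 -c "
from cell import env; s=env.sense(); print(s['ft_torque'],s['qpos'])"
```

```text
t 6.0 p [ 0.5785 -0.2146  0.0461] psi -158.17 rot [-5.942e-01  3.081e+00  1.000e-03] w 0.012047859841263026 F [-1.4  4.9 15.9]
[ 1.76397236  0.59625745 -0.0204021 ] [-0.04001243  0.43644767 -0.33833505 -0.00205648 -0.79246369 -1.14829618]
```

Scaled: 22 degrees / 360 = 0.0611.

Emit:
jog_arm(deltas=[{"grip":-1.0,"tx":0,"ty":0,"tz":0,"wx":0,"wy":0,"wz":0.0167},{"grip":-1.0,"tx":0,"ty":0,"tz":0,"wx":0,"wy":0,"wz":0.0333},{"grip":-1.0,"tx":0,"ty":0,"tz":0,"wx":0,"wy":0,"wz":0.05},{"grip":-1.0,"tx":0,"ty":0,"tz":0,"wx":0,"wy":0,"wz":0.0611},{"grip":-1.0,"tx":0,"ty":0,"tz":0,"wx":0,"wy":0,"wz":0.0611}])

```text
time_s: 6.5
tool_pos: [0.5784, -0.2142, 0.0461]
tool_rot: [0.002, 3.138, 0.003]
contact_force: [-1.1, 6.0, 18.0]
width: 0.012
grip_force: 56.5
```

```bash
python3 plan.py .5791 -.2152 .045 -181.5 1 | head -1; python3 -c "
from cell import env; s=env.sense(); print(s['ft_torque'],s['qpos'])"
```

```text
t 6.5 p [ 0.5784 -0.2142  0.0461] psi 179.94 rot [1.6000e-03 3.1381e+00 2.6000e-03] w 0.01201857470937962 F [-1.1  6.  18. ]
[2.31395702 0.61575566 0.06240755] [-0.03966266  0.43637201 -0.33840231 -0.00255194 -0.79258781 -1.5303618 ]
```

Scaled: -1.5 cm / 100 = -0.015, -0.2 cm / 100 = -0.002.

Emit:
jog_arm(deltas=[{"grip":-1.0,"tx":0,"ty":0,"tz":-0.001,"wx":0,"wy":0,"wz":0},{"grip":-0.4,"tx":0,"ty":0,"tz":-0.001,"wx":0,"wy":0,"wz":0},{"grip":-0.4,"tx":0,"ty":0,"tz":-0.001,"wx":0,"wy":0,"wz":0},{"grip":-0.4,"tx":0,"ty":0,"tz":-0.002,"wx":0,"wy":0,"wz":0},{"grip":-0.4,"tx":0,"ty":0,"tz":-0.015,"wx":0,"wy":0,"wz":0}])

```text
time_s: 7.0
tool_pos: [0.5762, -0.2149, 0.0578]
tool_rot: [-0.0, -3.139, -0.003]
contact_force: [0.0, -0.4, 0.2]
width: 0.0256
grip_force: 0.0
```

Scaled: -10 cm / 100 = -0.1, -8 cm / 100 = -0.08.

Emit:
jog_arm(deltas=[{"grip":-0.4,"tx":0,"ty":0,"tz":-0.02,"wx":0,"wy":0,"wz":0},{"grip":-0.4,"tx":0,"ty":0,"tz":-0.05,"wx":0,"wy":0,"wz":0},{"grip":-0.2,"tx":0,"ty":0,"tz":-0.08,"wx":0,"wy":0,"wz":0},{"grip":-0.2,"tx":0,"ty":0,"tz":-0.1,"wx":0,"wy":0,"wz":0},{"grip":-0.2,"tx":0,"ty":0,"tz":-0.1,"wx":0,"wy":0,"wz":0}])

```text
time_s: 7.5
tool_pos: [0.5796, -0.2157, 0.1639]
tool_rot: [-0.001, 3.133, 0.0]
contact_force: [0.0, -0.1, -0.3]
width: 0.0343
grip_force: 0.0
```

```bash
python3 plan.py .481 .170 .16 -94.5 16
python3 - <<'E'
from h import *
for n in("side",): 
    im,D=shot(n,"d"); P=cloud(n,D); X,Y,Z=np.moveaxis(P,2,0)
    m=(D>0)&(abs(X-.5795)<.03)&(abs(Y+.215)<.03)&(Z>.058)&(Z<.1); q=P[m]; w,V=np.linalg.eigh(np.cov(q[:,:2].T)); print(len(q),q.mean(0),"z pct",np.percentile(q[:,2],[50,90,99]),"dir",np.degrees(np.arctan2(V[1,1],V[0,1]))%180,q.min(0),q.max(0))
E
```

```text
t 7.5 p [ 0.5796 -0.2157  0.1639] psi -179.95 rot [-1.5000e-03  3.1332e+00  3.0000e-04] w 0.03429389916273605 F [ 0.  -0.1 -0.3]
[{"tx": 0.61, "ty": 2.41, "tz": 0.02, "wx": -0.0, "wy": 0.5, "wz": -5.3}, {"tx": 1.23, "ty": 4.82, "tz": 0.04, "wx": -0.0, "wy": 0.5, "wz": -10.7}, {"tx": 1.84, "ty": 7.23, "tz": 0.06, "wx": -0.1, "wy": 0.5, "wz": -16.0}, {"tx": 2.46, "ty": 9.64, "tz": 0.08, "wx": -0.1, "wy": 0.5, "wz": -21.4}, {"tx": 3.07, "ty": 12.06, "tz": 0.1, "wx": -0.1, "wy": 0.5, "wz": -26.7}]
[{"tx": -0.53, "ty": 2.43, "tz": 0.02, "wx": 0.0, "wy": -0.0, "wz": -5.3}, {"tx": -1.07, "ty": 4.86, "tz": 0.05, "wx": 0.0, "wy": -0.0, "wz": -10.7}, {"tx": -1.6, "ty": 7.29, "tz": 0.07, "wx": 0.0, "wy": -0.0, "wz": -16.0}, {"tx": -2.14, "ty": 9.72, "tz": 0.1, "wx": 0.0, "wy": -0.0, "wz": -21.4}, {"tx": -2.67, "ty": 12.15, "tz": 0.12, "wx": 0.0, "wy": -0.0, "wz": -26.7}]
[{"tx": -1.57, "ty": 1.93, "tz": 0.03, "wx": 0.0, "wy": -0.0, "wz": -5.3}, {"tx": -3.14, "ty": 3.86, "tz": 0.05, "wx": 0.0, "wy": -0.0, "wz": -10.7}, {"tx": -4.71, "ty": 5.79, "tz": 0.08, "wx": 0.0, "wy": -0.0, "wz": -16.0}, {"tx": -6.28, "ty": 7.72, "tz": 0.1, "wx": 0.0, "wy": -0.0, "wz": -21.4}, {"tx": -7.85, "ty": 9.65, "tz": 0.12, "wx": 0.0, "wy": -0.0, "wz": -26.7}]
[{"tx": -2.27, "ty": 1.02, "tz": 0.03, "wx": 0.0, "wy": -0.0, "wz": -5.3}]
325 [ 0.5779797  -0.21829554  0.06840746] z pct [0.07060762 0.07303171 0.07388874] dir 178.8412103864631 [ 0.55656234 -0.2257355   0.05812738] [ 0.60255669 -0.20638431  0.07414768]
```

The clamp is locked: the wing top is at about 73 mm (7 mm lower) and lies across the jig. Now to the dish.

Scaled: 12.1 cm / 100 = 0.121, 9.6 cm / 100 = 0.096, -26.7 degrees / 360 = -0.0742.

Emit:
jog_arm(deltas=[{"grip":-0.2,"tx":0.006,"ty":0.024,"tz":0,"wx":0,"wy":0.0014,"wz":-0.0147},{"grip":-0.2,"tx":0.012,"ty":0.048,"tz":0,"wx":0,"wy":0.0014,"wz":-0.0297},{"grip":-0.2,"tx":0.018,"ty":0.072,"tz":0.001,"wx":-0.0003,"wy":0.0014,"wz":-0.0444},{"grip":-0.2,"tx":0.025,"ty":0.096,"tz":0.001,"wx":-0.0003,"wy":0.0014,"wz":-0.0594},{"grip":-0.2,"tx":0.031,"ty":0.121,"tz":0.001,"wx":-0.0003,"wy":0.0014,"wz":-0.0742}])

```text
time_s: 8.05
tool_pos: [0.5456, -0.0935, 0.1577]
tool_rot: [0.73, -3.047, -0.004]
contact_force: [0.1, 0.4, -0.2]
width: 0.0339
grip_force: 0.0
```

Scaled: 12.2 cm / 100 = 0.122, 9.7 cm / 100 = 0.097, -26.7 degrees / 360 = -0.0742.

Emit:
jog_arm(deltas=[{"grip":-0.2,"tx":-0.005,"ty":0.024,"tz":0,"wx":0,"wy":0,"wz":-0.0147},{"grip":-0.2,"tx":-0.011,"ty":0.049,"tz":0,"wx":0,"wy":0,"wz":-0.0297},{"grip":-0.2,"tx":-0.016,"ty":0.073,"tz":0.001,"wx":0,"wy":0,"wz":-0.0444},{"grip":-0.2,"tx":-0.021,"ty":0.097,"tz":0.001,"wx":0,"wy":0,"wz":-0.0594},{"grip":-0.2,"tx":-0.027,"ty":0.122,"tz":0.001,"wx":0,"wy":0,"wz":-0.0742}])

```text
time_s: 8.55
tool_pos: [0.5149, 0.0275, 0.1572]
tool_rot: [1.414, -2.798, -0.006]
contact_force: [0.7, 0.3, -0.2]
width: 0.0345
grip_force: 0.0
```

Scaled: 9.7 cm / 100 = 0.097, -7.8 cm / 100 = -0.078, -26.7 degrees / 360 = -0.0742.

Emit:
jog_arm(deltas=[{"grip":-0.2,"tx":-0.016,"ty":0.019,"tz":0,"wx":0,"wy":0,"wz":-0.0147},{"grip":-0.2,"tx":-0.031,"ty":0.039,"tz":0,"wx":0,"wy":0,"wz":-0.0297},{"grip":-0.2,"tx":-0.047,"ty":0.058,"tz":0.001,"wx":0,"wy":0,"wz":-0.0444},{"grip":-0.2,"tx":-0.063,"ty":0.077,"tz":0.001,"wx":0,"wy":0,"wz":-0.0594},{"grip":-0.2,"tx":-0.078,"ty":0.097,"tz":0.001,"wx":0,"wy":0,"wz":-0.0742}])

```text
time_s: 9.05
tool_pos: [0.4837, 0.1479, 0.1566]
tool_rot: [2.023, -2.396, -0.008]
contact_force: [0.5, -0.5, -0.6]
width: 0.0342
grip_force: 0.0
```

Scaled: -2.3 cm / 100 = -0.023, 1 cm / 100 = 0.01, -5.3 degrees / 360 = -0.0147.

Emit:
jog_arm(deltas=[{"grip":-0.2,"tx":-0.023,"ty":0.01,"tz":0,"wx":0,"wy":0,"wz":-0.0147},{"grip":-0.2,"tx":-0.023,"ty":0.01,"tz":0,"wx":0,"wy":0,"wz":-0.0147},{"grip":-0.2,"tx":-0.023,"ty":0.01,"tz":0,"wx":0,"wy":0,"wz":-0.0147},{"grip":-0.2,"tx":-0.023,"ty":0.01,"tz":0,"wx":0,"wy":0,"wz":-0.0147}])

```text
time_s: 9.45
tool_pos: [0.4784, 0.1711, 0.1568]
tool_rot: [2.126, -2.306, -0.008]
contact_force: [0.2, 0.3, 0.1]
width: 0.0341
grip_force: 0.0
```

```bash
python3 plan.py .481 .170 .075 -94 5
python3 - <<'E'
from h import *
np.set_printoptions(precision=4,suppress=True)
for t,n in(("a","top"),("a","side"),("b","top"),("b","side"),("d","side")):
    z=np.load(f"{t}_{n}.npz"); im,D=z["im"],z["D"]; P=cloud(n,D); X,Y,Z=np.moveaxis(P,2,0); v=im.max(2)
    m=(D>0)&(abs(X-.481)<.03)&(abs(Y-.168)<.03)&(v<100)&(Z>.03); q=P[m]
    t1=q[q[:,2]>.056]; w,V=np.linalg.eigh(np.cov(t1[:,:2].T)); print(t,n,len(q),"top",t1.mean(0),t1.min(0),t1.max(0),"dir",np.degrees(np.arctan2(V[1,1],V[0,1]))%180)
E
```

```text
t 9.45 p [0.4784 0.1711 0.1568] psi -94.63 rot [ 2.1265 -2.3056 -0.008 ] w 0.03408168233579786 F [0.2 0.3 0.1]
[{"tx": 0.02, "ty": -0.07, "tz": 1.64, "wx": 0.4, "wy": -0.0, "wz": -0.1}, {"tx": 0.03, "ty": -0.13, "tz": 3.27, "wx": 0.4, "wy": -0.0, "wz": -0.3}, {"tx": 0.05, "ty": -0.2, "tz": 4.91, "wx": 0.4, "wy": -0.0, "wz": -0.4}, {"tx": 0.07, "ty": -0.26, "tz": 6.55, "wx": 0.4, "wy": -0.0, "wz": -0.5}, {"tx": 0.09, "ty": -0.33, "tz": 8.18, "wx": 0.4, "wy": -0.0, "wz": -0.6}]
a top 44 top [0.4811 0.1723 0.0609] [0.476  0.1574 0.0569] [0.4869 0.1884 0.0641] dir 82.66536969579421
a side 96 top [0.4807 0.1689 0.0602] [0.4762 0.1561 0.0561] [0.486  0.1881 0.0632] dir 88.13455092946968
b top 44 top [0.4813 0.1729 0.0615] [0.476  0.1575 0.0561] [0.4869 0.1883 0.0662] dir 83.8827575189354
b side 97 top [0.4807 0.1692 0.0608] [0.4758 0.1544 0.0566] [0.4864 0.1888 0.063 ] dir 85.24717784660682
d side 89 top [0.4806 0.1666 0.0605] [0.4759 0.1558 0.0562] [0.4858 0.1837 0.0639] dir 85.50305384708783
```

Scaled: 8 cm / 100 = 0.08, 7 cm / 100 = 0.07, 0.4 degrees / 360 = 0.0011.

Emit:
jog_arm(deltas=[{"grip":-0.4,"tx":0,"ty":-0.002,"tz":0.025,"wx":0.0011,"wy":0,"wz":0.0006},{"grip":-0.4,"tx":-0.001,"ty":-0.003,"tz":0.05,"wx":0.0011,"wy":0,"wz":0.0008},{"grip":-0.4,"tx":-0.001,"ty":-0.003,"tz":0.07,"wx":0.0011,"wy":0,"wz":0.0008},{"grip":-0.4,"tx":-0.001,"ty":-0.003,"tz":0.08,"wx":0.0011,"wy":0,"wz":0.0008},{"grip":-0.4,"tx":-0.001,"ty":-0.003,"tz":0.08,"wx":0.0011,"wy":0,"wz":0.0008}])

```text
time_s: 9.95
tool_pos: [0.4806, 0.1714, 0.076]
tool_rot: [2.122, -2.314, -0.0]
contact_force: [0.4, 0.6, 1.2]
width: 0.0259
grip_force: 0.0
```

```bash
python3 plan.py .481 .172 .026 -95 5
python3 - <<'E'
from h import *
im,D=shot("side","e"); shot("top","e")
cv2.imwrite("pics/e_c.png",cv2.resize(im[150:250,200:340,::-1],(700,500),interpolation=2))
E
```

```text
t 9.95 p [0.4806 0.1714 0.076 ] psi -94.94 rot [ 2.1221 -2.3135 -0.    ] w 0.02587293273467849 F [0.4 0.6 1.2]
[{"tx": -0.01, "ty": -0.01, "tz": 1.0, "wx": 0.1, "wy": -0.1, "wz": 0.0}, {"tx": -0.03, "ty": -0.01, "tz": 2.0, "wx": 0.1, "wy": -0.1, "wz": 0.0}, {"tx": -0.04, "ty": -0.02, "tz": 3.0, "wx": 0.1, "wy": -0.1, "wz": 0.0}, {"tx": -0.06, "ty": -0.03, "tz": 4.0, "wx": 0.1, "wy": -0.1, "wz": 0.0}, {"tx": -0.07, "ty": -0.04, "tz": 5.0, "wx": 0.1, "wy": -0.1, "wz": 0.1}]
```

View pics/e_c.png

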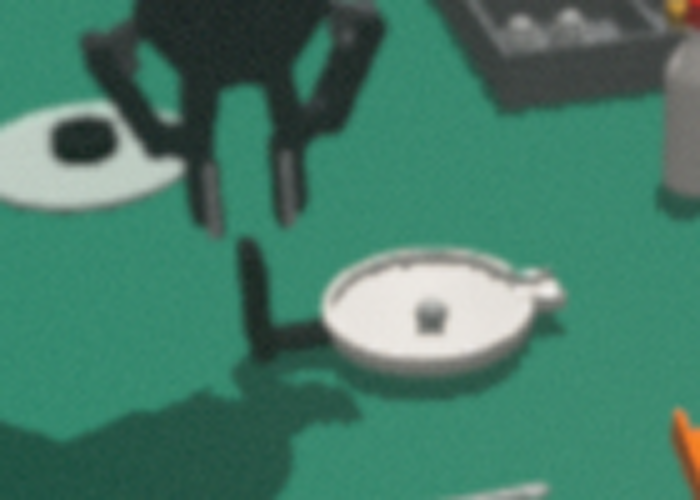

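The fingers straddle the grip top at crop (248,240), with the tips at (213,230) and (290,222). I'll descend and close gently.

Scaled: 5 cm / 100 = 0.05, 4.6 cm / 100 = 0.046.

Emit:
jog_arm(deltas=[{"grip":-0.4,"tx":0,"ty":0,"tz":0.01,"wx":0,"wy":0,"wz":0},{"grip":-0.4,"tx":0,"ty":0,"tz":0.022,"wx":0,"wy":0,"wz":0},{"grip":-0.4,"tx":0,"ty":0,"tz":0.036,"wx":0,"wy":0,"wz":0},{"grip":-0.4,"tx":0,"ty":0,"tz":0.046,"wx":0,"wy":0,"wz":0},{"grip":-0.4,"tx":0,"ty":0,"tz":0.05,"wx":0,"wy":0,"wz":0}])

```text
time_s: 10.55
tool_pos: [0.4807, 0.1722, 0.0259]
tool_rot: [2.124, -2.313, -0.0]
contact_force: [0.8, -0.3, 0.5]
width: 0.0255
grip_force: 0.0
```

Emit:
jog_arm(deltas=[{"grip":-0.5,"tx":0,"ty":0,"tz":0,"wx":0,"wy":0,"wz":0},{"grip":-0.58,"tx":0,"ty":0,"tz":0,"wx":0,"wy":0,"wz":0},{"grip":-0.63,"tx":0,"ty":0,"tz":0,"wx":0,"wy":0,"wz":0},{"grip":-0.67,"tx":0,"ty":0,"tz":0,"wx":0,"wy":0,"wz":0},{"grip":-0.7,"tx":0,"ty":0,"tz":0,"wx":0,"wy":0,"wz":0}], grip_force=20)

```text
time_s: 11.05
tool_pos: [0.4815, 0.1728, 0.0276]
tool_rot: [-2.124, 2.313, -0.0]
contact_force: [-0.2, -0.2, -0.3]
width: 0.0123
grip_force: 0.0
```

Emit:
jog_arm(deltas=[{"grip":-0.73,"tx":0,"ty":0,"tz":0,"wx":0,"wy":0,"wz":0},{"grip":-0.76,"tx":0,"ty":0,"tz":0,"wx":0,"wy":0,"wz":0},{"grip":-0.78,"tx":0,"ty":0,"tz":0,"wx":0,"wy":0,"wz":0},{"grip":-0.8,"tx":0,"ty":0,"tz":0,"wx":0,"wy":0,"wz":0},{"grip":-0.82,"tx":0,"ty":0,"tz":0,"wx":0,"wy":0,"wz":0}], grip_force=20)

```text
time_s: 11.55
tool_pos: [0.4812, 0.1726, 0.0273]
tool_rot: [-2.125, 2.313, -0.0]
contact_force: [-1.5, -0.5, 2.7]
width: 0.0097
grip_force: 20.0
```

```bash
python3 plan.py .481 .172 .026 -95 1
cat > ball.py <<'E'
from h import *
import sys
np.set_printoptions(precision=4,suppress=True)
# dish ring and ball by cloud in the side view (and top, when not hidden); args: tag x y z(underside)
tag,x0,y0,z0=sys.argv[1],*map(float,sys.argv[2:5])
for n in("side","top"):
    im,D=shot(n,tag); P=cloud(n,D); X,Y,Z=np.moveaxis(P,2,0); hh,s,v=cv2.split(cv2.cvtColor(im,cv2.COLOR_RGB2HSV)); r=np.hypot(X-x0,Y-y0)
    m=(D>0)&(r<.062)&(s<80)&(v>60)&(Z>z0-.01)&(Z<z0+.035)
    rim=m&(r>.04)&(Z>z0+.014); q=P[rim]
    if len(q)<20: print(n,"hidden",len(q)); continue
    A=np.c_[q[:,:2]-[x0,y0],np.ones(len(q))]; k=np.linalg.lstsq(A,q[:,2],rcond=None)[0]
    c=max(cv2.findContours(m.astype(np.uint8),0,1)[0],key=cv2.contourArea)[:,0]; qc=plane(n,c,z0+.018)[:,:2]
    qc=qc[np.hypot(*(qc-[x0,y0]).T)<.056]
    from scipy.optimize import least_squares
    f=least_squares(lambda a:np.hypot(*(qc-a[:2]).T)-a[2],[x0,y0,.05],loss="soft_l1",f_scale=.002).x
    rr=np.hypot(X-f[0],Y-f[1]); b=P[(D>0)&(rr<.03)&(Z>z0+.0125+4e-3*(rr/.03)**2)]
    dk=np.argwhere((rr<.028)&(v<np.median(v[rr<.028])-35))[:,::-1]
    print(n,"rim z",k[2].round(4),"tilt deg",np.degrees(k[:2]),"circle",f,"ball cloud",len(b),b.mean(0)[:3]-[*f[:2],z0] if len(b) else None,"dark",len(dk),(plane(n,[dk.mean(0)],z0+.013)[0]-[*f[:2],z0]) if len(dk) else None)
E
python3 ball.py f .5636 .165 0
```

```text
t 11.55 p [0.4812 0.1726 0.0273] psi -94.86 rot [-2.1247e+00  2.3132e+00 -2.0000e-04] w 0.009710604031036013 F [-1.5 -0.5  2.7]
[{"tx": 0.06, "ty": 0.02, "tz": 0.13, "wx": -0.0, "wy": 0.0, "wz": 0.1}]
side rim z 0.0178 tilt deg [-0.1959 -0.3525] circle [0.564  0.1634 0.0525] ball cloud 66 [-0.015  -0.0022  0.0771] dark 69 [0.0139 0.0726 0.013 ]
top rim z 0.0175 tilt deg [ 0.7391 -1.6517] circle [0.574  0.1577 0.0439] ball cloud 14 [-0.0054  0.0026  0.0173] dark 21 [-0.0088  0.0055  0.013 ]
```

Gripped at 9.7 mm, level. I'll firm the grip and lift smoothly.

Emit:
jog_arm(deltas=[{"grip":-0.9,"tx":0,"ty":0,"tz":0,"wx":0,"wy":0,"wz":0},{"grip":-1.0,"tx":0,"ty":0,"tz":0,"wx":0,"wy":0,"wz":0}], grip_force=40)

```text
time_s: 11.85
tool_pos: [0.4813, 0.1726, 0.0273]
tool_rot: [-2.125, 2.313, -0.0]
contact_force: [-2.7, 0.7, 5.0]
width: 0.0095
grip_force: 43.8
```

Scaled: -0.5 cm / 100 = -0.005, -0.3 cm / 100 = -0.003.

Emit:
jog_arm(deltas=[{"grip":-1.0,"tx":0,"ty":0,"tz":0,"wx":0,"wy":0,"wz":0},{"grip":-1.0,"tx":0,"ty":0,"tz":-0.0005,"wx":0,"wy":0,"wz":0},{"grip":-1.0,"tx":0,"ty":0,"tz":-0.0015,"wx":0,"wy":0,"wz":0},{"grip":-1.0,"tx":0,"ty":0,"tz":-0.003,"wx":0,"wy":0,"wz":0},{"grip":-1.0,"tx":0,"ty":0,"tz":-0.005,"wx":0,"wy":0,"wz":0}], grip_force=70)

```text
time_s: 12.35
tool_pos: [0.4813, 0.1725, 0.0322]
tool_rot: [-2.125, 2.313, -0.0]
contact_force: [-1.2, -0.6, -1.7]
width: 0.009
grip_force: 69.0
```

Scaled: -0.3 cm / 100 = -0.003, -0.25 cm / 100 = -0.0025.

Emit:
jog_arm(deltas=[{"grip":-1.0,"tx":0,"ty":0,"tz":-0.0015,"wx":0,"wy":0,"wz":0},{"grip":-1.0,"tx":0,"ty":0,"tz":-0.0025,"wx":0,"wy":0,"wz":0},{"grip":-1.0,"tx":0,"ty":0,"tz":-0.003,"wx":0,"wy":0,"wz":0},{"grip":-1.0,"tx":0,"ty":0,"tz":-0.003,"wx":0,"wy":0,"wz":0}])

```text
time_s: 12.75
tool_pos: [0.4813, 0.1726, 0.0353]
tool_rot: [-2.125, 2.313, -0.0]
contact_force: [-0.7, 0.2, 0.3]
width: 0.0094
grip_force: 69.0
```

```bash
sed -i 's/b=P\[(D>0)&(rr<.03)/b=P[(D>0)\&(rr<.03)\&(Z<z0+.03)/; s/dk=np.argwhere((rr<.028)/dk=np.argwhere((rr<.028)\&(D>0)\&(Z<z0+.03)/' ball.py; python3 ball.py g .5636 .164 .008; python3 plan.py .481 .172 .12 -95 1|head -1; python3 -c "
import cv2; im=cv2.imread('pics/g_side.png')[150:250,200:340]; cv2.imwrite('pics/g_c.png',cv2.resize(im,(700,500),interpolation=2))"
```

```text
side rim z 0.0256 tilt deg [-0.3643 -0.1877] circle [0.5642 0.1642 0.0519] ball cloud 26 [ 0.0006 -0.0014  0.0174] dark 72 [-0.0087 -0.0254  0.013 ]
top rim z 0.0264 tilt deg [-0.4991  0.2518] circle [0.5718 0.1595 0.0449] ball cloud 12 [-0.0039  0.0028  0.017 ] dark 16 [-0.0062  0.003   0.013 ]
t 12.85 p [0.4813 0.1726 0.0352] psi -94.86 rot [-2.1247e+00  2.3132e+00 -2.0000e-04] w 0.009291063523203759 F [-0.1 -0.3 -0.7]
```

View pics/g_c.png

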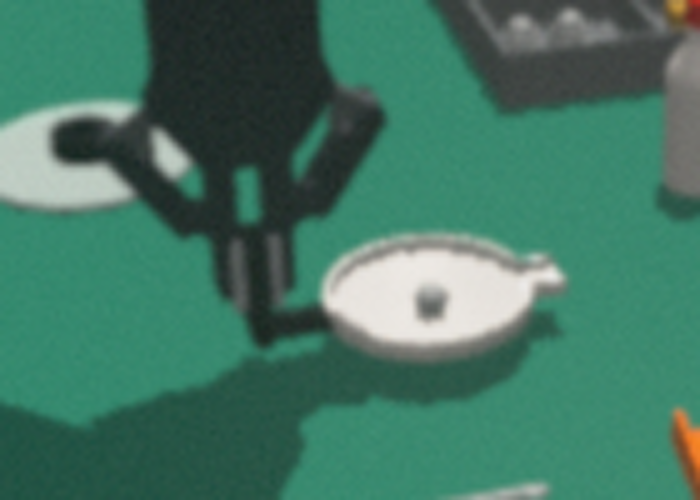

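The dish is lifted 8 mm, level, with the ball at the middle (430,300). I'll lift the rest of the way.

Scaled: -2.4 cm / 100 = -0.024, -1.6 cm / 100 = -0.016.

Emit:
jog_arm(deltas=[{"grip":-1.0,"tx":0,"ty":0,"tz":-0.001,"wx":0,"wy":0,"wz":0},{"grip":-1.0,"tx":0,"ty":0,"tz":-0.004,"wx":0,"wy":0,"wz":0},{"grip":-1.0,"tx":0,"ty":0,"tz":-0.009,"wx":0,"wy":0,"wz":0},{"grip":-1.0,"tx":0,"ty":0,"tz":-0.016,"wx":0,"wy":0,"wz":0},{"grip":-1.0,"tx":0,"ty":0,"tz":-0.024,"wx":0,"wy":0,"wz":0}])

```text
time_s: 13.35
tool_pos: [0.4813, 0.1726, 0.0599]
tool_rot: [-2.125, 2.313, -0.0]
contact_force: [-0.8, -0.9, -0.6]
width: 0.0092
grip_force: 69.0
```

Scaled: -4.4 cm / 100 = -0.044, -3.6 cm / 100 = -0.036.

Emit:
jog_arm(deltas=[{"grip":-1.0,"tx":0,"ty":0,"tz":-0.009,"wx":0,"wy":0,"wz":0},{"grip":-1.0,"tx":0,"ty":0,"tz":-0.018,"wx":0,"wy":0,"wz":0},{"grip":-1.0,"tx":0,"ty":0,"tz":-0.027,"wx":0,"wy":0,"wz":0},{"grip":-1.0,"tx":0,"ty":0,"tz":-0.036,"wx":0,"wy":0,"wz":0},{"grip":-1.0,"tx":0,"ty":0,"tz":-0.044,"wx":0,"wy":0,"wz":0}])

```text
time_s: 13.85
tool_pos: [0.4814, 0.1726, 0.1042]
tool_rot: [-2.124, 2.313, -0.0]
contact_force: [0.4, -0.3, -0.7]
width: 0.0093
grip_force: 69.0
```

Scaled: -2.2 cm / 100 = -0.022, -1.9 cm / 100 = -0.019.

Emit:
jog_arm(deltas=[{"grip":-1.0,"tx":0,"ty":0,"tz":-0.008,"wx":0,"wy":0,"wz":0},{"grip":-1.0,"tx":0,"ty":0,"tz":-0.014,"wx":0,"wy":0,"wz":0},{"grip":-1.0,"tx":0,"ty":0,"tz":-0.019,"wx":0,"wy":0,"wz":0},{"grip":-1.0,"tx":0,"ty":0,"tz":-0.022,"wx":0,"wy":0,"wz":0},{"grip":-1.0,"tx":0,"ty":0,"tz":-0.022,"wx":0,"wy":0,"wz":0}])

```text
time_s: 14.35
tool_pos: [0.4814, 0.1727, 0.1255]
tool_rot: [-2.124, 2.313, -0.0]
contact_force: [-0.7, 0.2, -0.6]
width: 0.0092
grip_force: 69.0
```

```bash
python3 ball.py i .564 .1635 .098; python3 plan.py .6206 .1166 .125 -187 40 ease
```

```text
side rim z 0.1158 tilt deg [-0.2527 -0.3567] circle [0.5638 0.1632 0.0531] ball cloud 28 [ 0.0001 -0.0004  0.0176] dark 0 None
top rim z 0.1164 tilt deg [-1.341   0.2759] circle [0.5733 0.1576 0.0401] ball cloud 8 [ 0.0005 -0.0018  0.0171] dark 14 [-0.0051  0.0068  0.013 ]
t 14.45 p [0.4811 0.1724 0.125 ] psi -94.87 rot [-2.1248e+00  2.3135e+00 -1.0000e-04] w 0.009482934515083512 F [-0.8  0.5 -0.1]
[{"tx": 0.0, "ty": -0.0, "tz": 0.0, "wx": -0.0, "wy": 0.0, "wz": 0.0}, {"tx": 0.01, "ty": -0.02, "tz": 0.0, "wx": -0.0, "wy": 0.0, "wz": 0.1}, {"tx": 0.02, "ty": -0.05, "tz": 0.0, "wx": -0.0, "wy": 0.0, "wz": 0.3}, {"tx": 0.04, "ty": -0.12, "tz": 0.0, "wx": -0.0, "wy": 0.0, "wz": 0.8}, {"tx": 0.07, "ty": -0.23, "tz": 0.0, "wx": -0.0, "wy": 0.0, "wz": 1.5}]
[{"tx": 0.04, "ty": -0.15, "tz": 0.0, "wx": -0.0, "wy": 0.0, "wz": 1.0}, {"tx": 0.1, "ty": -0.36, "tz": 0.0, "wx": -0.0, "wy": 0.0, "wz": 2.2}, {"tx": 0.17, "ty": -0.61, "tz": 0.0, "wx": -0.0, "wy": 0.0, "wz": 3.8}, {"tx": 0.25, "ty": -0.91, "tz": 0.0, "wx": -0.0, "wy": 0.0, "wz": 5.8}, {"tx": 0.35, "ty": -1.27, "tz": 0.0, "wx": -0.0, "w
[... 1501 characters left out ...]
: -0.16, "tz": 0.0, "wx": 0.0, "wy": 0.0, "wz": 2.3}, {"tx": -0.62, "ty": -0.29, "tz": 0.0, "wx": 0.0, "wy": 0.0, "wz": 4.2}, {"tx": -0.86, "ty": -0.39, "tz": 0.0, "wx": 0.0, "wy": 0.0, "wz": 5.8}, {"tx": -1.05, "ty": -0.48, "tz": 0.0, "wx": 0.0, "wy": 0.0, "wz": 7.1}, {"tx": -1.2, "ty": -0.55, "tz": 0.0, "wx": 0.0, "wy": 0.0, "wz": 8.1}]
[{"tx": -0.1, "ty": -0.03, "tz": 0.0, "wx": 0.0, "wy": 0.0, "wz": 0.6}, {"tx": -0.17, "ty": -0.05, "tz": 0.0, "wx": 0.0, "wy": 0.0, "wz": 1.1}, {"tx": -0.21, "ty": -0.06, "tz": 0.0, "wx": 0.0, "wy": 0.0, "wz": 1.3}, {"tx": -0.22, "ty": -0.06, "tz": 0.0, "wx": 0.0, "wy": 0.0, "wz": 1.4}, {"tx": -0.23, "ty": -0.06, "tz": 0.0, "wx": 0.0, "wy": 0.0, "wz": 1.4}]
```

Scaled: -0.23 cm / 100 = -0.0023, 0.07 cm / 100 = 0.0007, 1.5 degrees / 360 = 0.0042.

Emit:
jog_arm(deltas=[{"grip":-1.0,"tx":0,"ty":-0.0002,"tz":0,"wx":0,"wy":0,"wz":0.0003},{"grip":-1.0,"tx":0.0002,"ty":-0.0005,"tz":0,"wx":0,"wy":0,"wz":0.0008},{"grip":-1.0,"tx":0.0004,"ty":-0.0012,"tz":0,"wx":0,"wy":0,"wz":0.0022},{"grip":-1.0,"tx":0.0007,"ty":-0.0023,"tz":0,"wx":0,"wy":0,"wz":0.0042}])

```text
time_s: 14.85
tool_pos: [0.4835, 0.1716, 0.1251]
tool_rot: [-2.093, 2.342, -0.0]
contact_force: [0.4, 0.9, -3.0]
width: 0.009
grip_force: 69.0
```

Scaled: -1.25 cm / 100 = -0.0125, -0.9 cm / 100 = -0.009, 8 degrees / 360 = 0.0222.

Emit:
jog_arm(deltas=[{"grip":-1.0,"tx":0.0005,"ty":-0.0015,"tz":0,"wx":0,"wy":0,"wz":0.0028},{"grip":-1.0,"tx":0.001,"ty":-0.0035,"tz":0,"wx":0,"wy":0,"wz":0.0061},{"grip":-1.0,"tx":0.0015,"ty":-0.006,"tz":0,"wx":0,"wy":0,"wz":0.0106},{"grip":-1.0,"tx":0.0025,"ty":-0.009,"tz":0,"wx":0,"wy":0,"wz":0.0161},{"grip":-1.0,"tx":0.0035,"ty":-0.0125,"tz":0,"wx":0,"wy":0,"wz":0.0222}])

```text
time_s: 15.35
tool_pos: [0.4958, 0.1667, 0.1253]
tool_rot: [-1.922, 2.484, -0.0]
contact_force: [0.4, -1.2, -1.3]
width: 0.0092
grip_force: 69.0
```

Scaled: -2.55 cm / 100 = -0.0255, -1.95 cm / 100 = -0.0195, 15.9 degrees / 360 = 0.0442.

Emit:
jog_arm(deltas=[{"grip":-1.0,"tx":0.0005,"ty":-0.004,"tz":0,"wx":0,"wy":0,"wz":0.0072},{"grip":-1.0,"tx":0.001,"ty":-0.009,"tz":0,"wx":0,"wy":0,"wz":0.0153},{"grip":-1.0,"tx":0.002,"ty":-0.014,"tz":0,"wx":0,"wy":0,"wz":0.0242},{"grip":-1.0,"tx":0.0025,"ty":-0.0195,"tz":0,"wx":0,"wy":0,"wz":0.0339},{"grip":-1.0,"tx":0.0035,"ty":-0.0255,"tz":0,"wx":0,"wy":0,"wz":0.0442}])

```text
time_s: 15.85
tool_pos: [0.5197, 0.1569, 0.1252]
tool_rot: [-1.558, 2.727, 0.0]
contact_force: [-0.4, -0.5, -0.9]
width: 0.0091
grip_force: 69.0
```

Scaled: -3.35 cm / 100 = -0.0335, -2.65 cm / 100 = -0.0265, 20.7 degrees / 360 = 0.0575.

Emit:
jog_arm(deltas=[{"grip":-1.0,"tx":-0.001,"ty":-0.0065,"tz":0,"wx":0,"wy":0,"wz":0.0106},{"grip":-1.0,"tx":-0.002,"ty":-0.013,"tz":0,"wx":0,"wy":0,"wz":0.0219},{"grip":-1.0,"tx":-0.003,"ty":-0.0195,"tz":0,"wx":0,"wy":0,"wz":0.0336},{"grip":-1.0,"tx":-0.004,"ty":-0.0265,"tz":0,"wx":0,"wy":0,"wz":0.0456},{"grip":-1.0,"tx":-0.005,"ty":-0.0335,"tz":0,"wx":0,"wy":0,"wz":0.0575}])

```text
time_s: 16.35
tool_pos: [0.5513, 0.1443, 0.1252]
tool_rot: [-1.042, 2.963, 0.0]
contact_force: [-0.1, -0.4, -2.2]
width: 0.0089
grip_force: 69.0
```

Scaled: -2.95 cm / 100 = -0.0295, -2.4 cm / 100 = -0.024, 20.7 degrees / 360 = 0.0575.

Emit:
jog_arm(deltas=[{"grip":-1.0,"tx":-0.0035,"ty":-0.006,"tz":0,"wx":0,"wy":0,"wz":0.0119},{"grip":-1.0,"tx":-0.007,"ty":-0.012,"tz":0,"wx":0,"wy":0,"wz":0.0236},{"grip":-1.0,"tx":-0.01,"ty":-0.018,"tz":0,"wx":0,"wy":0,"wz":0.0353},{"grip":-1.0,"tx":-0.0135,"ty":-0.024,"tz":0,"wx":0,"wy":0,"wz":0.0467},{"grip":-1.0,"tx":-0.0165,"ty":-0.0295,"tz":0,"wx":0,"wy":0,"wz":0.0575}])

```text
time_s: 16.85
tool_pos: [0.5827, 0.1317, 0.1252]
tool_rot: [-0.493, 3.102, 0.0]
contact_force: [0.5, 0.5, -1.3]
width: 0.0089
grip_force: 69.0
```

Scaled: -1.95 cm / 100 = -0.0195, -1.3 cm / 100 = -0.013, 15.8 degrees / 360 = 0.0439.

Emit:
jog_arm(deltas=[{"grip":-1.0,"tx":-0.0045,"ty":-0.004,"tz":0,"wx":0,"wy":0,"wz":0.0103},{"grip":-1.0,"tx":-0.009,"ty":-0.0075,"tz":0,"wx":0,"wy":0,"wz":0.0197},{"grip":-1.0,"tx":-0.013,"ty":-0.011,"tz":0,"wx":0,"wy":0,"wz":0.0286},{"grip":-1.0,"tx":-0.0165,"ty":-0.014,"tz":0,"wx":0,"wy":0,"wz":0.0367},{"grip":-1.0,"tx":-0.0195,"ty":-0.0165,"tz":0,"wx":0,"wy":0,"wz":0.0439}])

```text
time_s: 17.35
tool_pos: [0.6064, 0.1222, 0.1251]
tool_rot: [-0.063, 3.14, 0.001]
contact_force: [-0.1, 0.4, -1.5]
width: 0.009
grip_force: 69.0
```

Scaled: -1.2 cm / 100 = -0.012, -1.05 cm / 100 = -0.0105, 8.1 degrees / 360 = 0.0225.

Emit:
jog_arm(deltas=[{"grip":-1.0,"tx":-0.0035,"ty":-0.0015,"tz":0,"wx":0,"wy":0,"wz":0.0064},{"grip":-1.0,"tx":-0.006,"ty":-0.003,"tz":0,"wx":0,"wy":0,"wz":0.0117},{"grip":-1.0,"tx":-0.0085,"ty":-0.004,"tz":0,"wx":0,"wy":0,"wz":0.0161},{"grip":-1.0,"tx":-0.0105,"ty":-0.005,"tz":0,"wx":0,"wy":0,"wz":0.0197},{"grip":-1.0,"tx":-0.012,"ty":-0.0055,"tz":0,"wx":0,"wy":0,"wz":0.0225}])

```text
time_s: 17.85
tool_pos: [0.6183, 0.1174, 0.1253]
tool_rot: [0.155, 3.137, 0.001]
contact_force: [0.5, 0.0, -1.2]
width: 0.0092
grip_force: 69.0
```

Scaled: -0.2 cm / 100 = -0.002, -0.15 cm / 100 = -0.0015, 1.4 degrees / 360 = 0.0039.

Emit:
jog_arm(deltas=[{"grip":-1.0,"tx":-0.001,"ty":-0.0005,"tz":0,"wx":0,"wy":0,"wz":0.0017},{"grip":-1.0,"tx":-0.0015,"ty":-0.0005,"tz":0,"wx":0,"wy":0,"wz":0.0031},{"grip":-1.0,"tx":-0.002,"ty":-0.0005,"tz":0,"wx":0,"wy":0,"wz":0.0036},{"grip":-1.0,"tx":-0.002,"ty":-0.0005,"tz":0,"wx":0,"wy":0,"wz":0.0039},{"grip":-1.0,"tx":-0.002,"ty":-0.0005,"tz":0,"wx":0,"wy":0,"wz":0.0039}])

```text
time_s: 18.35
tool_pos: [0.62, 0.1168, 0.1253]
tool_rot: [0.191, 3.135, 0.001]
contact_force: [-0.8, -0.1, -0.5]
width: 0.0095
grip_force: 69.0
```

```bash
python3 ball.py j .6106 .035 .098; python3 plan.py .6157 .0769 .125 -187 15 ease; python3 -c "
import cv2; a=cv2.imread('pics/j_side.png')[180:300,250:400]; b=cv2.imread('pics/j_top.png')[150:270,280:430]; cv2.imwrite('pics/j_c.png',cv2.resize(cv2.hconcat([a,b]),(800,320),interpolation=2))"
```

```text
side rim z 0.1155 tilt deg [-0.1389  0.0954] circle [0.6108 0.0352 0.0511] ball cloud 30 [-0.001  -0.0046  0.0173] dark 0 None
top rim z 0.1158 tilt deg [0.0075 0.5722] circle [0.6093 0.0332 0.0477] ball cloud 28 [0.0013 0.0008 0.0178] dark 11 [0.0006 0.003  0.013 ]
t 18.45 p [0.62   0.1168 0.1253] psi 173.05 rot [1.9050e-01 3.1351e+00 7.0000e-04] w 0.0088366516549274 F [ 0.1  0.8 -0.8]
[{"tx": -0.0, "ty": -0.01, "tz": 0.0, "wx": 0.0, "wy": 0.0, "wz": 1.0}, {"tx": -0.0, "ty": -0.08, "tz": 0.0, "wx": 0.0, "wy": 0.0, "wz": 6.9}, {"tx": -0.0, "ty": -0.23, "tz": 0.0, "wx": 0.0, "wy": 0.0, "wz": 20.9}, {"tx": -0.01, "ty": -0.49, "tz": 0.0, "wx": 0.0, "wy": 0.0, "wz": 43.9}, {"tx": -0.01, "ty": -0.84, "tz": 0.01, "wx": 0.0, "wy": 0.0, "wz": 75.6}]
[{"tx": -0.42, "ty": -0.1, "tz": 0.0, "wx": 0.0, "wy": -0.0, "wz": 38.7}, {"tx": -0.89, "ty": -0.22, "tz": 0.0, "wx": 0.0, "wy": -0.0, "wz": 82.0}, {"tx": -1.38, "ty": -0.33, "tz": 0.01, "wx": 0.0, "wy": -0.1, "wz": 126.9}, {"tx": -1.85, "ty": -0.45, "tz": 0.01, "wx": -0.0, "wy": -0.1, "wz": 170.2}, {"tx": -2.27, "ty": -0.55, "tz": 0.02, "wx": 0.0, "wy": 0.0, "wz": -151.1}]
[{"tx": 0.34, "ty": -0.09, "tz": -0.0, "wx": -0.0, "wy": 0.0, "wz": 31.7}, {"tx": 0.59, "ty": -0.16, "tz": -0.0, "wx": -0.0, "wy": 0.0, "wz": 54.7}, {"tx": 0.74, "ty": -0.2, "tz": 0.0, "wx": -0.0, "wy": 0.0, "wz": 68.6}, {"tx": 0.8, "ty": -0.22, "tz": 0.0, "wx": 0.0, "wy": 0.1, "wz": 74.6}, {"tx": 0.81, "ty": -0.22, "tz": 0.0, "wx": 0.0, "wy": 0.1, "wz": 75.5}]
```

View pics/j_c.png

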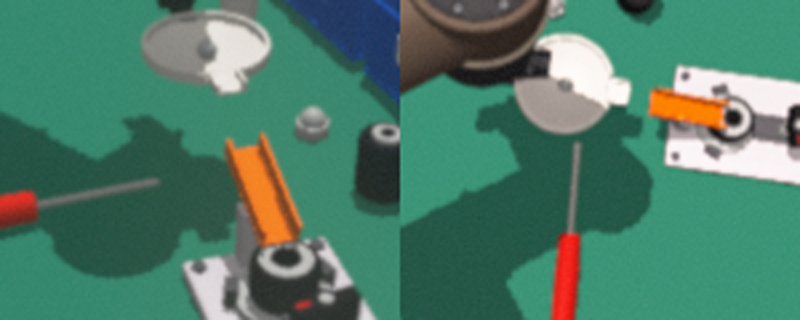

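The dish is level with the ball centred, and the lip points at the chute: lip (625,92) and chute mouth (652,100) in the right half. I'll check the lip against the mouth numerically.

```bash
cat > lip.py <<'E'
from h import *
import sys
np.set_printoptions(precision=4,suppress=True)
tag,cx,cy=sys.argv[1],float(sys.argv[2]),float(sys.argv[3])
e=np.array([-.1236,-.9923]); nn=np.array([.9923,-.1236])
for n in("side","top"):
    z=np.load(f"{tag}_{n}.npz"); im,D=z["im"],z["D"]; P=cloud(n,D); X,Y,Z=np.moveaxis(P,2,0); h,s,v=cv2.split(cv2.cvtColor(im,cv2.COLOR_RGB2HSV))
    q=P-np.array([cx,cy,0]); t=q[...,:2]@e; l=q[...,:2]@nn
    p=P[(D>0)&(t>.053)&(t<.075)&(abs(l)<.025)&(Z>.095)&(Z<.13)&(s<90)]; a,b=p[:,:2]@e,p[:,:2]@nn
    print(n,"lip",len(p),"tip t",np.percentile(a,98),"lat",(b.min()+b.max())/2,np.median(b),b.min(),b.max(),"z",np.median(p[:,2]),p[:,2].min(),p[:,2].max())
    o=P[(D>0)&(h<18)&(s>150)&(v>80)&(X>.56)&(X<.64)&(Y<-.05)&(Y>-.15)&(Z>.04)]; a,b=o[:,:2]@e,o[:,:2]@nn; near=a<np.percentile(a,25)
    print("   chute mouth t",np.percentile(a,1),"lat mid",(b.min()+b.max())/2,b.min(),b.max(),"near mid",(b[near].min()+b[near].max())/2,"wall z",np.percentile(o[:,2],99))
    k=P[(D>0)&(abs(X-.5795)<.03)&(abs(Y+.215)<.03)&(Z>.055)&(Z<.1)]; print("   knob top",np.percentile(k[:,2],98) if len(k) else None)
E
python3 lip.py j .6105 .035; python3 lip.py a .6105 .035
```

```text
side lip 70 tip t -0.04310919685530639 lat 0.6012290822999569 0.6019694046533519 0.5890741251547491 0.6133840394451646 z 0.11262954869129388 0.10866645847172768 0.11854028658326982
   chute mouth t -0.015176724472951536 lat mid 0.6011804389889859 0.5863860573300343 0.6159748206479375 near mid 0.600592375958639 wall z 0.09087159382269963
   knob top 0.07344533114978018
top lip 42 tip t -0.04489208227197061 lat 0.6015453564538404 0.6020889452041989 0.5892834279783518 0.6138072849293292 z 0.11265343975586939 0.10817503889083357 0.11948655366705907
   chute mouth t -0.015824201022674754 lat mid 0.601318818727977 0.5870590586798693 0.6155785787760847 near mid 0.6009954462665532 wall z 0.09255982693038853
   knob top 0.07632677261925017Traceback (most recent call last):
  File "lip.py", line 10, in <module>
    print(n,"lip",len(p),"tip t",np.percentile(a,98),"lat",(b.min()+b.max())/2,np.median(b),b.min(),b.max(),"z",np.median(p[:,2]),p[:,2].min(),p[:,2].max())
                                 ~~~~~~~~~~~~~^^^^^^
    return _quantile_unchecked(
        a, q, axis, out, overwrite_input, method, keepdims, weights)
    return _ureduce(a,
                    func=_quantile_ureduce_func,
    ...<5 lines>...
                    overwrite_input=overwrite_input,
                    method=method)
    r = func(a, **kwargs)
    result = _quantile(arr,
                       quantiles=q,
    ...<2 lines>...
                       out=out,
                       weights=wgt)
    slices_having_nans = np.isnan(arr[-1, ...])
                                  ~~~^^^^^^^^^
IndexError: index -1 is out of bounds for axis 0 with size 0
```

Lateral match is within 0.5 mm and the direction is good, so I need 40 mm forward along -tool y and 5 mm down.

Scaled: -0.84 cm / 100 = -0.0084, -0.48 cm / 100 = -0.0048.

Emit:
jog_arm(deltas=[{"grip":-1.0,"tx":0,"ty":-0.0001,"tz":0,"wx":0,"wy":0,"wz":0},{"grip":-1.0,"tx":0,"ty":-0.0008,"tz":0,"wx":0,"wy":0,"wz":0},{"grip":-1.0,"tx":0,"ty":-0.0023,"tz":0,"wx":0,"wy":0,"wz":0},{"grip":-1.0,"tx":0,"ty":-0.0048,"tz":0,"wx":0,"wy":0,"wz":0},{"grip":-1.0,"tx":0,"ty":-0.0084,"tz":0,"wx":0,"wy":0,"wz":0}])

```text
time_s: 18.95
tool_pos: [0.619, 0.1083, 0.1253]
tool_rot: [0.191, 3.135, 0.001]
contact_force: [-1.3, 0.0, -1.6]
width: 0.0091
grip_force: 69.0
```

Scaled: -2.32 cm / 100 = -0.0232, -1.89 cm / 100 = -0.0189.

Emit:
jog_arm(deltas=[{"grip":-1.0,"tx":0,"ty":-0.0043,"tz":0,"wx":0,"wy":0,"wz":0},{"grip":-1.0,"tx":0,"ty":-0.0091,"tz":0,"wx":0,"wy":0,"wz":0},{"grip":-1.0,"tx":0,"ty":-0.0141,"tz":0.0005,"wx":0,"wy":0,"wz":0},{"grip":-1.0,"tx":0,"ty":-0.0189,"tz":0.001,"wx":0,"wy":0,"wz":0},{"grip":-1.0,"tx":0,"ty":-0.0232,"tz":0.002,"wx":0,"wy":0,"wz":0}])

```text
time_s: 19.45
tool_pos: [0.6162, 0.0849, 0.1233]
tool_rot: [0.191, 3.135, 0.001]
contact_force: [0.2, 0.5, -1.4]
width: 0.0091
grip_force: 69.0
```

Scaled: -0.84 cm / 100 = -0.0084, -0.83 cm / 100 = -0.0083.

Emit:
jog_arm(deltas=[{"grip":-1.0,"tx":0,"ty":-0.0035,"tz":0.001,"wx":0,"wy":0,"wz":0},{"grip":-1.0,"tx":0,"ty":-0.0061,"tz":0.002,"wx":0,"wy":0,"wz":0},{"grip":-1.0,"tx":0,"ty":-0.0076,"tz":0.0025,"wx":0,"wy":0,"wz":0},{"grip":-1.0,"tx":0,"ty":-0.0083,"tz":0.003,"wx":0,"wy":0,"wz":0},{"grip":-1.0,"tx":0,"ty":-0.0084,"tz":0.003,"wx":0,"wy":0,"wz":0}])

```text
time_s: 19.95
tool_pos: [0.6152, 0.0771, 0.1202]
tool_rot: [0.191, 3.135, 0.001]
contact_force: [0.5, -0.1, -1.5]
width: 0.009
grip_force: 69.0
```

Emit:
jog_arm(deltas=[{"grip":-1.0,"tx":0,"ty":0,"tz":0,"wx":0,"wy":0,"wz":0},{"grip":-1.0,"tx":0,"ty":0,"tz":0,"wx":0,"wy":0,"wz":0},{"grip":-1.0,"tx":0,"ty":0,"tz":0,"wx":0,"wy":0,"wz":0},{"grip":-1.0,"tx":0,"ty":0,"tz":0,"wx":0,"wy":0,"wz":0},{"grip":-1.0,"tx":0,"ty":0,"tz":0,"wx":0,"wy":0,"wz":0}])

```text
time_s: 20.45
tool_pos: [0.6152, 0.0772, 0.1203]
tool_rot: [0.191, 3.135, 0.001]
contact_force: [0.1, 0.2, -1.0]
width: 0.009
grip_force: 69.0
```

```bash
python3 ball.py k .6055 -.005 .093; python3 lip.py k .6055 -.005; python3 -c "
from cell import env; s=env.sense(); print(s['time_s'],s['tool_pos'],s['dq'],s['contact_force'])
import cv2; a=cv2.imread('pics/k_side.png')[180:300,250:400]; b=cv2.imread('pics/k_top.png')[150:270,280:430]; cv2.imwrite('pics/k_c.png',cv2.resize(cv2.hconcat([a,b]),(800,320),interpolation=2))"
```

```text
side rim z 0.1106 tilt deg [0.0455 0.0693] circle [ 0.6053 -0.0057  0.0517] ball cloud 38 [-0.0005 -0.0033  0.0168] dark 0 None
top rim z 0.1107 tilt deg [ 0.183 -0.052] circle [ 0.603  -0.0077  0.047 ] ball cloud 22 [0.0021 0.0021 0.0168] dark 12 [0.0013 0.0028 0.013 ]
side lip 77 tip t -0.00381131920019963 lat 0.6014749718172289 0.6019399712677284 0.5894042942525565 0.6135456493819013 z 0.10726478498729253 0.10353428873521342 0.11290264853782189
   chute mouth t -0.013355286320306657 lat mid 0.6008535627282012 0.586489645742121 0.6152174797142813 near mid 0.6006282431694274 wall z 0.09050142653019706
   knob top 0.07383792377194684
top lip 40 tip t -0.005153971226925521 lat 0.6010511167438315 0.6020067919472059 0.5892498289864806 0.6128524045011823 z 0.10719172632068064 0.10153748935394491 0.11589107879762728
   chute mouth t -0.012403884484632272 lat mid 0.6012595793915863 0.5870742032280126 0.6154449555551598 near mid 0.6005898612732539 wall z 0.09105700390424616
   knob top 0.0754991839165029
20.55 [0.61524666 0.07713184 0.12030013] [-5.77285746e-04 -1.99196343e-03 -3.33026996e-05 -3.26525828e-04
 -4.95646651e-04  3.90483623e-04] [ 0.07103899  0.20260551 -1.36819139]
```

View pics/k_c.png

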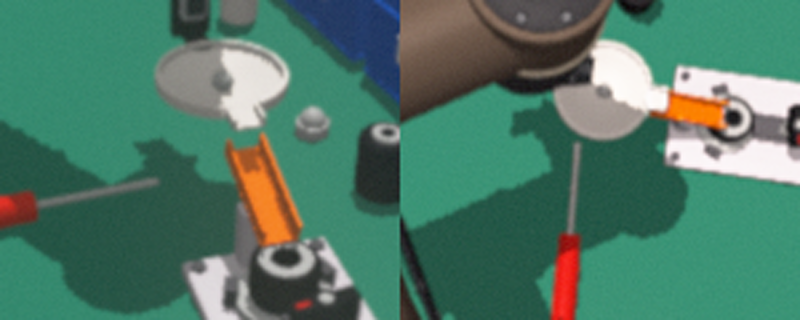

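The lip is over the chute mouth at (660,98) in the right half, about 16 mm above the mouth point and centred. The dish is level, the ball is in the middle and the knob is down, so I'm handing in.

```bash
python3 -c "
from cell import env; print(env.finish_job())"
```

```text
the job is handed in; nothing more can be done
None
```

The clamp is pushed down and turned to its stop. The dish is held level over the chute mouth with the ball in the middle, and the job was handed in at about 20.6 s; no pass/fail result came back.

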